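# Right a toppled gas bottle in its bench stand

## Robot

A 6-joint arm with a two-finger parallel gripper is mounted at the origin on a cart in front of the work surface, level with it; the furniture and walls round the work are solid. World frame = base frame: x ahead of the robot, y to its left, z up, the work surface at z = 0. Lengths are in m, angles in rad, forces in N, time in s.
With the tool pointing down it reaches from about 0.325 to 0.85 m from the base axis. Payload 4.4 kg.
Tool frame: the origin (TCP) lies between the finger pads; the fingertips stand 17 mm ahead of it and the grasp point (between the pads) lies 2 mm behind it (robot.tcp_to_tips is the distance from the TCP to the fingertips, in m); z points along the fingers, y is the direction in which the jaws open and shut (so a half turn about z gives the same grasp; the last joint's range is limited). The gripper opens to 94 mm and grips with 3 to 60 N. Pads are 16 mm wide; open, the fingers measure 119 mm over their backs; the gripper's body (75 mm by 177 mm) begins 78 mm behind the grasp point.
Start: joints at [1.121, 0.207, 1.542, -0, 1.393, -0.15], TCP at [0.17, 0.549, 0.222] pointing down, gripper open.
Joint ranges: [-2.73, 2.73], [-0.86, 2.22], [0.23, 2.46], [-1.11, 4.25], [0.08, 2.63], [-2.82, 2.82]. Speed limits (rad/s): [2.79, 2.79, 3.14, 3.14, 3.14, 3.14].

## Interface

Orientations are given as a unit quaternion [w, x, y, z].
In Python, from workcell import robot gives the robot as it stands. The module is installed in compiled form; this text tells all that it offers.
- The arm moves only by the shell command python3 -m creep 'ROWS' [OPENING] [FORCE]. ROWS is JSON, a list of rows, each an object of numbers: "tx", "ty", "tz": the shift along the tool's x, y, z in mm; "wx", "wy", "wz": the turn, a rotation vector about the tool's x, y, z in degrees. In form: [{"tx": .., "ty": .., "tz": .., "wx": .., "wy": .., "wz": ..}, ...]. A call has 1 to 5 rows; each row shifts and turns the pose as measured when the row begins, along the tool's axes as they then stand; what a row does not reach is not made up. A row lasts 1/8 s, in which the tool goes at most 62.5 mm and 10.7 degrees, less where a joint would pass 70% of its speed; a pose out of reach is approached as far as the arm can. A call is refused whole if a number of a shift passes 62.5 or a number of a turn 10.7, either way. A call with a gripper value outside its range is refused whole. OPENING is the finger opening in mm, from 0 to 94, set as the call begins (- or left out, the last holds). The fingers move at their own pace and stop on an object; FORCE is the grip in N (left out, the last holds). Time passes only in rows, so rows that do not move let the fingers close. It gives the time, the measured TCP pose, the force and the opening at its end, in the units of the state.
- robot.get_obs(): the state, without advancing time (a new reading comes with each control period).
- robot.capture(name): name is "scene" or "top" or "wrist"; returns a dict with "img" (384x512x3 uint8, red, green, blue), "fx", "fy", "cx", "cy" (pixels), "pose" (4x4, takes a point from camera to world coordinates). Camera axes: x right, y down, z forward; pixel columns grow to the right and rows downward; lengths in m; the calibration is good to about 2 mm. A picture is of the moment at which its call begins. There is no depth.
- robot.hand_in(): hands the job in, once; it reports no verdict.
The state is a dict: "clock": time; "joint_pos": joint angles; "qvel": joint speeds; "joint_efforts": joint torques, N m; "tool_pos": TCP position; "tool_rot": TCP orientation; "contact_force": force on the tool from outside, world axes, zero at the start; "ft_torque": the same for the moment, N m; "opening": opening from 0.0 (shut) to 1.0 (fully open).
Only numpy, scipy, OpenCV 4.12 (cv2) and the standard library are available. Lean on these libraries where they do the work, as an engineer would, in place of code of your own. Each camera call takes 0.05 s, during which the arm holds its last target.

## Task

The small gas bottle has toppled forward out of its bench stand and leans on the pipette-tip box. Take the spanner off the stand's base plate, because the bottle would rock on it, and lay it on the worktop clear of the stand; then tip the bottle up onto its narrow foot inside the stand, without lifting it off the plate. Let go and watch for about a second that it stands quite still and upright, and only then swing the retaining bar fully shut in front of it; leave the tip box and the other bottles where they are.

Things in the scene. Friction and masses are not known exactly. Their poses are not given: they have to be found in the camera images.
- stand: Fixed steel bench stand for one gas bottle. Origin on the worktop under the seat; own +x to its back, -x its open front (to which the bottle leans), +y its hinge side, z up. Base plate 6 mm thick, x -48 to +77, y -55 to +55 mm. Round 10 mm front posts at x -36, y +-37 mm, 130 mm high. Only 8 mm side rods at y +-37 mm, 107 mm up, close the sides: the spanner can be drawn out below them.
- seat (a point): Point on the base plate's top (6 mm above the worktop) where the middle of the bottle's foot belongs; axes as the stand's.
- saddle (a point): Middle of the rubber pad on the stand's back column (133 mm high), 107 mm up and 31.5 mm behind the seat; a bottle upright on the seat has 3.5 mm to it.
- bar (a joint): Angle of the retaining bar in rad: 0 = shut across the stand's front, against the right front post; it grows as the bar swings out to the front and round to the left (clockwise from above), 2.5 at most. It starts at 1.75 to 2.2 and stays where it is left (friction 0.03 N m, about 0.4 N at the knob).
- bar_hinge (a point): Hinge axis of the bar on the left front post (stand x -36, y +37 mm), 107 mm up; axes turn with the bar. The bar is flat steel, 97 to 117 mm up, 5 mm thick, with a rubber pad inside.
- bar_knob (a point): Centre of the 16 mm black ball on the upright 10 mm pin at the bar's free end, 137 mm up, 90 mm from the hinge; when shut at stand x -44.5, y -53 mm. The pin reaches down to 97 mm.
- gas_bottle: Plain aluminium gas bottle, 192 mm tall, 0.4 to 0.75 kg, 56 mm across up to 132 mm from the foot, then shoulder, brass valve, black knob. Hexagonal flat rubber foot, only 44 mm across flats. Origin: middle of the foot's underside, z along the bottle to the knob. Starts 40 degrees from upright, leaning to the stand's front: foot edge on the plate 22 mm in front of the seat, flank on the tip box.
- valve_knob (a point): Middle of the top face of the bottle's round 28 mm knob, at the start about 165 mm up and 130 mm in front of the seat, over the tip box. Pushed here towards the stand's back, the bottle turns up about its foot's front edge, between the front posts (4 mm to spare each side), and drops onto its foot by itself within about 15 degrees of upright.
- spanner: Steel spanner 173 mm long lying flat across the base plate just behind the seat, beneath the bottle's raised foot. 6 mm thick, shank 12 mm wide (y -51 to +67 mm), heads 28 mm. Origin at mid-length on its underside, own y along it; the +y end sticks out 65 to 75 mm beyond the plate on the stand's right (stand -y), its underside 6 mm above the worktop.
- tip_box: Pipette-tip box with a fixed clear lid, 74 x 110 x 72 mm high, about 0.45 kg, in front of the stand; the bottle leans on its upper rear edge. Origin at the centre of its underside.
- amber_1: The larger brown reagent bottle 60 mm across, 125 mm high, standing to the left; origin at its underside. A bystander.

How it is judged:
On the way, in this order (a step that is already met when the one before it is completed fails the run):
1. the spanner lies on the worktop, clear of the stand, before the bottle is raised (horizontal distance between spanner and seat above 0.08 m and contact force between spanner and stand below 0.02 N and contact force between spanner and gas_bottle below 0.02 N and height (world z) of spanner between -0.01 and 0.02 m and linear speed of spanner below 0.02 m/s and angle between gas_bottle's own z axis and vertical above 0.45 rad), for 0.2 s.
2. the bottle stands upright and still on its foot, let go, with the bar still open (angle between gas_bottle's own z axis and vertical below 0.035 rad and horizontal distance between gas_bottle and seat below 0.015 m and linear speed of gas_bottle below 0.02 m/s and angular speed of gas_bottle below 0.08 rad/s and contact force between each of the arm, the fingers and gas_bottle below 0.05 N and value of joint bar above 0.8 rad), for 0.7 s.
At the end, for the whole second after the job is handed in: The bottle stands in the stand within 2 degrees of upright, its foot within 15 mm of the seat, at rest; the bar is shut to within 0.06 rad; the spanner lies on the worktop, its middle at least 80 mm from the seat, touching neither stand nor bottle (angle between gas_bottle's own z axis and vertical below 0.035 rad and horizontal distance between gas_bottle and seat below 0.015 m and linear speed of each of gas_bottle, spanner below 0.02 m/s and angular speed of gas_bottle below 0.08 rad/s and horizontal distance between spanner and seat above 0.08 m and contact force between spanner and stand below 0.02 N and contact force between spanner and gas_bottle below 0.02 N and height (world z) of spanner between -0.01 and 0.02 m and value of joint bar between -0.06 and 0.06 rad).
It fails at once if the gas bottle is lifted off the stand's plate (height (world z) of gas_bottle above 0.045 m).
It fails at once if the gas bottle falls down flat (angle between gas_bottle's own z axis and vertical above 1.1 rad).
It fails at once if the tip box is shoved away or tipped (distance of tip_box from where it was at the start of the episode above 0.03 m or angle between tip_box's own z axis and vertical above 0.3 rad).
It fails at once if the larger brown reagent bottle is shoved or knocked over (distance of amber_1 from where it was at the start of the episode above 0.03 m or angle between amber_1's own z axis and vertical above 0.3 rad).
It also fails if it takes over 69 s, if anything falls off the work surface, if the arm or the gripper's body presses on something with over 40 N, if the wrist force passes 120 N, or if a joint passes its speed limit or range.

## Working session

There is one attempt and no reset: what is moved stays moved. The work goes in short steps, Python scripts to look and compute and a shell command to move; the robot and the scene stay as the last step left them, time stands still between calls to the robot, and variables do not carry over. Pictures are saved under pics/ and viewed, and the job is handed in when it is done.

```bash
mkdir -p pics
python3 - <<'E'
from workcell import robot
import cv2,numpy as np
o=robot.get_obs()
for k,v in o.items(): print(k,np.round(v,3))
for n in ("scene","top","wrist"):
    c=robot.capture(n); cv2.imwrite(f"pics/{n}0.png",c["img"][:,:,::-1]); 
    print(n,c["fx"],c["fy"],c["cx"],c["cy"]); print(np.round(c["pose"],4))
E
```

```text
clock 0.0
joint_pos [ 1.121  0.207  1.543  0.     1.393 -0.15 ]
qvel [ 0.002  0.     0.     0.    -0.    -0.   ]
joint_efforts [ 3.0000e-03 -3.7087e+01 -2.8142e+01  7.0000e-02  3.6000e-02 -0.0000e+00]
tool_pos [0.169 0.549 0.221]
tool_rot [-0.     0.149  0.989 -0.001]
contact_force [0.101 0.581 0.223]
ft_torque [-0.011  0.034 -0.038]
opening 0.998
scene 391.9153044395229 391.9153044395229 258.53683645836725 191.79534212276712
[[ 0.8507 -0.387   0.3557  0.2848]
 [-0.5253 -0.6506  0.5484 -0.1693]
 [ 0.0192 -0.6534 -0.7568  0.7613]
 [ 0.      0.      0.      1.    ]]
top 376.6931838919378 376.6931838919378 250.0726723356631 203.30050444112487
[[-0.0233 -0.9993  0.0282  0.5338]
 [-0.9997  0.0235  0.0072  0.3131]
 [-0.0079 -0.028  -0.9996  0.9737]
 [ 0.      0.      0.      1.    ]]
wrist 344.9127137020896 344.9127137020896 254.21621456177007 194.21100793630472
[[ 2.965e-01  9.246e-01  2.392e-01  1.010e-01]
 [ 9.550e-01 -2.869e-01 -7.500e-02  5.705e-01]
 [-7.000e-04  2.507e-01 -9.681e-01  3.837e-01]
 [ 0.000e+00  0.000e+00  0.000e+00  1.000e+00]]
```

View pics/scene0.png

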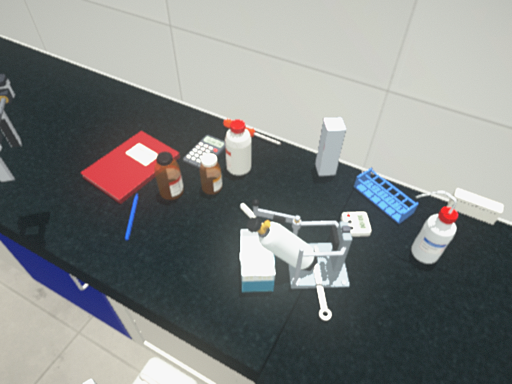

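View pics/top0.png

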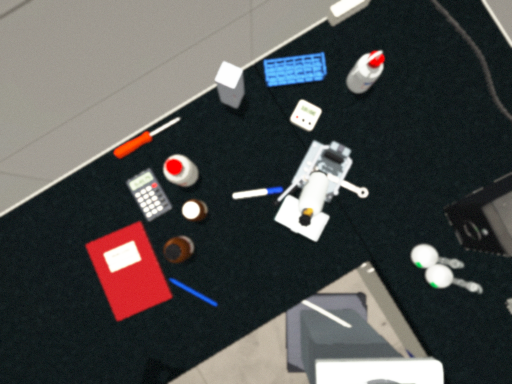

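View pics/wrist0.png

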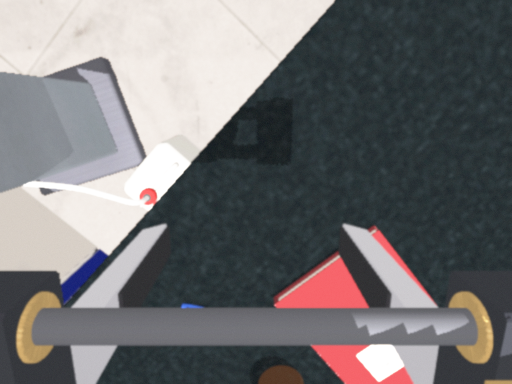

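```bash
cat > h.py <<'E'
from workcell import robot
import cv2,numpy as np
def crop(c,x0,y0,x1,y1,s,fn):
    im=c["img"][y0:y1,x0:x1,::-1]; cv2.imwrite(fn,cv2.resize(im,None,fx=s,fy=s,interpolation=cv2.INTER_CUBIC))
def ray(c,u,v):
    P=c["pose"]; d=P[:3,:3]@np.array([(u-c["cx"])/c["fx"],(v-c["cy"])/c["fy"],1]); return P[:3,3],d
def onz(c,u,v,z):
    o,d=ray(c,u,v); return o+d*(z-o[2])/d[2]
def proj(c,p):
    P=c["pose"]; q=P[:3,:3].T@(np.array(p)-P[:3,3]); return np.array([c["fx"]*q[0]/q[2]+c["cx"],c["fy"]*q[1]/q[2]+c["cy"]])
def tri(c1,p1,c2,p2):
    o1,d1=ray(c1,*p1);o2,d2=ray(c2,*p2)
    A=np.stack([d1,-d2],1); t=np.linalg.lstsq(A,o2-o1,rcond=None)[0]
    a=o1+d1*t[0];b=o2+d2*t[1]; return (a+b)/2,np.linalg.norm(a-b)
E
python3 - <<'E'
from h import *
crop(robot.capture("scene"),225,190,375,330,5,"pics/s1.png")
crop(robot.capture("top"),260,130,380,250,5,"pics/t1.png")
E
```

```text
(no output)
```

View pics/s1.png

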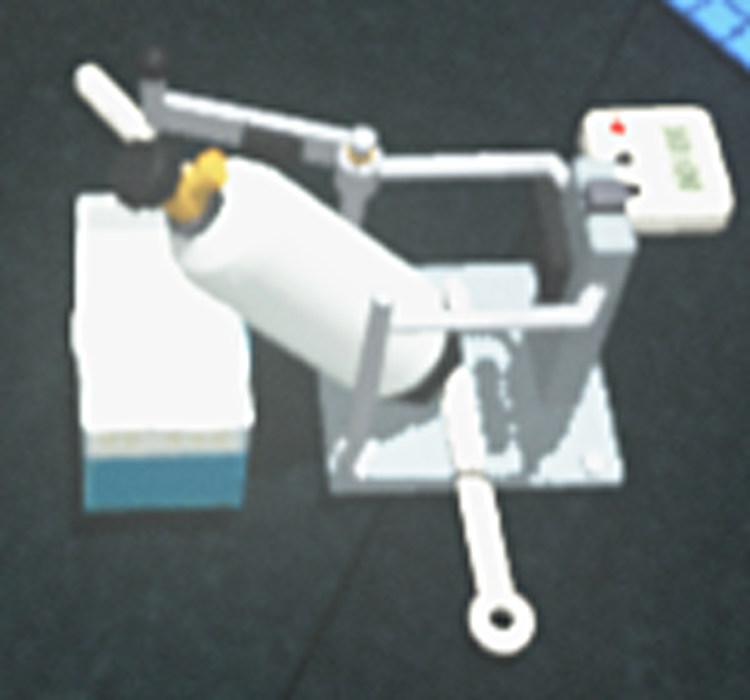

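View pics/t1.png

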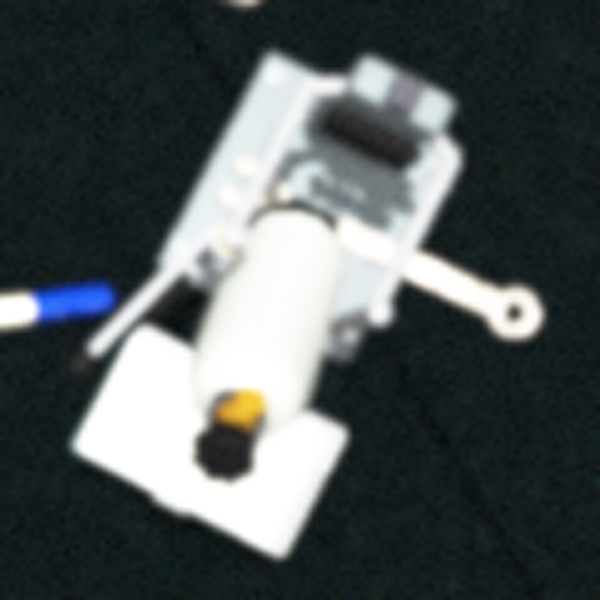

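Run:
```python
from h import *
T=robot.capture("top");S=robot.capture("scene")
np.set_printoptions(precision=4,suppress=True)
t=lambda U,V:((U+.5)/5-.5+260,(V+.5)/5-.5+130)
s=lambda U,V:((U+.5)/5-.5+225,(V+.5)/5-.5+190)
Z=lambda p:None
print("plate FR,BR,BL scene",[onz(S,*s(*p),.006)[:2] for p in [(333,492),(624,482),(534,266)]])
print("plate BL top",onz(T,*t(275,50),.006))
print("posts top R",onz(T,*t(382,315),.13),"S",onz(S,*s(382,300),.13), tri(T,t(382,315),S,s(382,300)))
print("posts top L",onz(T,*t(228,245),.13),"S",onz(S,*s(362,140),.13), tri(T,t(228,245),S,s(362,140)))
print("ring T",onz(T,*t(515,312),.012),"S",onz(S,*s(502,619),.012))
print("barknob",tri(T,t(80,362),S,s(153,62)))
print("valveknob",tri(T,t(225,450),S,s(138,172)))
print("shank at plate edge T",onz(T,*t(405,258),.012),"S",onz(S,*s(470,475),.012))
print("tipbox corners z72", [onz(T,*t(*p),.072)[:2] for p in [(145,325),(75,447),(283,557),(347,435)]])
hs=cv2.cvtColor(T["img"],cv2.COLOR_RGB2HSV)
```

```text
plate FR,BR,BL scene [array([0.5584, 0.1152]), array([0.6668, 0.0552]), array([0.7025, 0.1606])]
plate BL top [0.7215 0.1499 0.006 ]
posts top R [0.577  0.1263 0.13  ] S [0.5747 0.1241 0.13  ] (array([0.5768, 0.1257, 0.1262]), np.float64(0.0008558631951386442))
posts top L [0.6101 0.1943 0.13  ] S [0.6121 0.1899 0.13  ] (array([0.6121, 0.1927, 0.1265]), np.float64(0.003984285671615386))
ring T [0.583  0.0324 0.012 ] S [0.5825 0.0324 0.012 ]
barknob (array([0.5584, 0.2627, 0.137 ]), np.float64(0.001348276613243525))
valveknob (array([0.5169, 0.2032, 0.1598]), np.float64(0.004390076853045536))
shank at plate edge T [0.6119 0.0876 0.012 ] S [0.6101 0.0895 0.012 ]
tipbox corners z72 [array([0.5779, 0.2269]), array([0.5203, 0.2618]), array([0.4656, 0.164 ]), array([0.523 , 0.1319])]
```

```bash
cat >> h.py <<'E'
from scipy.spatial.transform import Rotation as Ro
SEAT=np.array([.627,.1401,0]); XS=np.array([.875,-.484,0]);YS=np.array([.484,.875,0])
def st(x,y,z): return SEAT+XS*x/1e3+YS*y/1e3+np.array([0,0,z/1e3])
def tost(p): d=np.array(p)-SEAT; return np.array([d@XS,d@YS,p[2]])*1e3
def down(yaw):
    a=np.radians(yaw); x=np.array([np.cos(a),np.sin(a),0]); z=np.array([0,0,-1.]); return Ro.from_matrix(np.stack([x,np.cross(z,x),z],1))
def cur():
    o=robot.get_obs(); q=o["tool_rot"]; return np.array(o["tool_pos"]),Ro.from_quat([q[1],q[2],q[3],q[0]]),o
def plan(p,yaw,n=None):
    p0,R0,o=cur(); R1=down(yaw); w=(R0.inv()*R1).as_rotvec(); D=np.array(p)-p0
    k=max(np.linalg.norm(D)/.058,np.degrees(np.linalg.norm(w))/10.3)
    n=n or int(np.ceil(k)) or 1
    for i in range(n):
        R=R0*Ro.from_rotvec(w*i/n); t=R.inv().apply(D/n)*1e3; ww=np.degrees(w/n)
        print({k:round(float(v),1) for k,v in zip(("tx","ty","tz","wx","wy","wz"),(*t,*ww)) if abs(v)>.05})
def rep():
    p,R,o=cur(); X=R.as_matrix(); print("t",o["clock"],"pos",p.round(4),"stand",tost(p).round(1),"yaw",np.degrees(np.arctan2(X[1,0],X[0,0])).round(1),"tilt",np.degrees(np.arccos(-X[2,2])).round(2),"F",np.round(o["contact_force"],2),"open",np.round(o["opening"]*94,1),"q",np.round(o["joint_pos"],2))
E
python3 -c "
from h import *
rep(); plan(st(12.5,-98,110),62.5,14)"
```

```text
t 0.35 pos [0.1697 0.5492 0.2222] stand [-598.1  136.6  222.2] yaw 162.8 tilt 0.03 F [0.02 0.15 0.47] open 94.2 q [ 1.12  0.21  1.54  0.    1.39 -0.15]
{'tx': -39.3, 'ty': -25.3, 'tz': 8.0, 'wz': 7.2}
{'tx': -42.1, 'ty': -20.2, 'tz': 8.0, 'wz': 7.2}
{'tx': -44.3, 'ty': -14.8, 'tz': 8.0, 'wz': 7.2}
{'tx': -45.8, 'ty': -9.1, 'tz': 8.0, 'wz': 7.2}
{'tx': -46.6, 'ty': -3.4, 'tz': 8.0, 'wz': 7.2}
{'tx': -46.7, 'ty': 2.5, 'tz': 8.0, 'wz': 7.2}
{'tx': -46.0, 'ty': 8.3, 'tz': 8.0, 'wz': 7.2}
{'tx': -44.6, 'ty': 14.0, 'tz': 8.0, 'wz': 7.2}
{'tx': -42.5, 'ty': 19.4, 'tz': 8.0, 'wz': 7.2}
{'tx': -39.8, 'ty': 24.6, 'tz': 8.0, 'wz': 7.2}
{'tx': -36.4, 'ty': 29.3, 'tz': 8.0, 'wz': 7.2}
{'tx': -32.4, 'ty': 33.6, 'tz': 8.0, 'wz': 7.2}
{'tx': -28.0, 'ty': 37.4, 'tz': 8.0, 'wz': 7.2}
{'tx': -23.1, 'ty': 40.6, 'tz': 8.0, 'wz': 7.2}
```

```bash
python3 -m creep '[{"tx":-39,"ty":-25,"wz":7.2},{"tx":-42,"ty":-20,"wz":7.2},{"tx":-44,"ty":-15,"wz":7.2},{"tx":-46,"ty":-9,"wz":7.2},{"tx":-47,"ty":-3,"wz":7.2}]' 60
python3 -c "
from h import *
rep(); plan(st(12.5,-98,222),62.5,9)"
```

```text
t 0.35 pos [0.1697 0.5492 0.2222] stand [-598.1  136.6  222.2] yaw 162.8 tilt 0.03 F [0.02 0.15 0.47] open 94.2 q [ 1.12  0.21  1.54  0.    1.39 -0.15]
{'tx': -61.1, 'ty': -39.4, 'wz': 11.1}
{'tx': -67.6, 'ty': -26.8, 'wz': 11.1}
{'tx': -71.5, 'ty': -13.2, 'wz': 11.1}
{'tx': -72.7, 'ty': 0.8, 'wz': 11.1}
{'tx': -71.2, 'ty': 14.9, 'wz': 11.1}
{'tx': -66.9, 'ty': 28.3, 'wz': 11.1}
{'tx': -60.2, 'ty': 40.7, 'wz': 11.1}
{'tx': -51.2, 'ty': 51.6, 'wz': 11.1}
{'tx': -40.2, 'ty': 60.5, 'wz': 11.1}invalid input at $[0]: expected keys tx, ty, tz, wx, wy, wz
```

```bash
sed -i 's/ if abs(v)>.05})/})/' h.py
python3 -m creep '[{"tx":-39,"ty":-25,"tz":0,"wx":0,"wy":0,"wz":7.2},{"tx":-42,"ty":-20,"tz":0,"wx":0,"wy":0,"wz":7.2},{"tx":-44,"ty":-15,"tz":0,"wx":0,"wy":0,"wz":7.2},{"tx":-46,"ty":-9,"tz":0,"wx":0,"wy":0,"wz":7.2},{"tx":-47,"ty":-3,"tz":0,"wx":0,"wy":0,"wz":7.2}]' 60
python3 -c "
from h import *
rep(); plan(st(12.5,-98,222),62.5,9)"
```

```text
clock: 0.98
tool_pos: [0.3212, 0.3674, 0.2224]
tool_rot: [0.0, 0.453, 0.891, 0.001]
contact_force: [-0.1, -0.5, 0.1]
opening: 0.637
t 0.975 pos [0.3212 0.3674 0.2224] stand [-377.6   50.9  222.4] yaw 126.1 tilt 0.11 F [-0.12 -0.47  0.15] open 59.9 q [0.67 0.02 1.75 0.   1.37 0.05]
{'tx': -46.3, 'ty': 3.3, 'tz': 0.0, 'wx': 0.0, 'wy': -0.0, 'wz': 7.1}
{'tx': -45.5, 'ty': 9.0, 'tz': 0.0, 'wx': 0.0, 'wy': -0.0, 'wz': 7.1}
{'tx': -44.1, 'ty': 14.5, 'tz': 0.0, 'wx': 0.0, 'wy': -0.0, 'wz': 7.1}
{'tx': -42.0, 'ty': 19.8, 'tz': 0.0, 'wx': 0.0, 'wy': -0.0, 'wz': 7.1}
{'tx': -39.2, 'ty': 24.8, 'tz': 0.0, 'wx': 0.0, 'wy': -0.0, 'wz': 7.1}
{'tx': -35.8, 'ty': 29.5, 'tz': 0.0, 'wx': 0.0, 'wy': -0.0, 'wz': 7.1}
{'tx': -32.0, 'ty': 33.6, 'tz': 0.0, 'wx': 0.0, 'wy': -0.0, 'wz': 7.1}
{'tx': -27.6, 'ty': 37.3, 'tz': 0.0, 'wx': 0.0, 'wy': -0.0, 'wz': 7.1}
{'tx': -22.8, 'ty': 40.4, 'tz': 0.0, 'wx': 0.0, 'wy': -0.0, 'wz': 7.1}
```

```bash
python3 -m creep '[{"tx":-46,"ty":3,"tz":0,"wx":0,"wy":0,"wz":7.1},{"tx":-45,"ty":9,"tz":0,"wx":0,"wy":0,"wz":7.1},{"tx":-44,"ty":14,"tz":0,"wx":0,"wy":0,"wz":7.1},{"tx":-42,"ty":20,"tz":0,"wx":0,"wy":0,"wz":7.1},{"tx":-39,"ty":25,"tz":0,"wx":0,"wy":0,"wz":7.1}]' 60 >/dev/null
python3 -m creep '[{"tx":-36,"ty":29,"tz":0,"wx":0,"wy":0,"wz":7.1},{"tx":-32,"ty":34,"tz":0,"wx":0,"wy":0,"wz":7.1},{"tx":-28,"ty":37,"tz":0,"wx":0,"wy":0,"wz":7.1},{"tx":-23,"ty":40,"tz":0,"wx":0,"wy":0,"wz":7.1},{"tx":0,"ty":0,"tz":0,"wx":0,"wy":0,"wz":0}]' 40 >/dev/null
python3 -c "
from h import *
rep(); plan(st(12.5,-98,80),62.5)
c=robot.capture('wrist'); cv2.imwrite('pics/w1.png',c['img'][:,:,::-1])
for n,p in dict(seat=st(0,0,6),ring=(.583,.0324,.012),shank=(.611,.0886,.012)).items(): print(n,proj(c,p))"
```

```text
t 2.225 pos [0.5919 0.0287 0.2239] stand [  23.2 -114.5  223.9] yaw 59.7 tilt 0.41 F [-0.1   0.72 -0.33] open 39.8 q [-0.1   0.24  1.5   0.    1.4   0.43]
{'tx': 5.1, 'ty': -3.9, 'tz': 48.0, 'wx': 0.1, 'wy': -0.1, 'wz': -0.9}
{'tx': 5.3, 'ty': -3.7, 'tz': 48.0, 'wx': 0.1, 'wy': -0.1, 'wz': -0.9}
{'tx': 5.4, 'ty': -3.6, 'tz': 48.0, 'wx': 0.1, 'wy': -0.1, 'wz': -0.9}
seat [227.87118251  66.1646123 ]
ring [244.34450611 176.04800449]
shank [239.92668469 118.00904967]
```

View pics/w1.png

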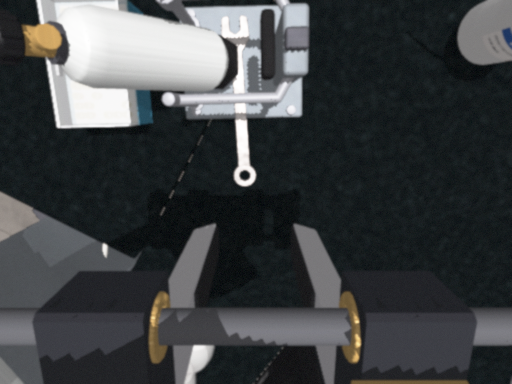

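```bash
python3 -c "
from h import *
c=robot.capture('wrist')
for p in [(244.5,176),(242,150),(240.5,120),(237,55),(235,30)]: print(tost(onz(c,*p,.012)))
a=onz(c,244.5,176,.012)-onz(c,235,28,.012); print(np.degrees(np.arctan2(-a[1],-a[0])))
plan(st(12.7,-97,80),62.5)"
```

```text
[  11.97123524 -114.65753113   12.        ]
[ 10.10548617 -85.92319327  12.        ]
[  9.50559082 -54.08219865  12.        ]
[ 8.0333028  10.58785335 12.        ]
[ 6.84663192 34.0221788  12.        ]
62.97584212654064
{'tx': 5.0, 'ty': -2.8, 'tz': 47.9, 'wx': 0.0, 'wy': -0.1, 'wz': -0.9}
{'tx': 5.1, 'ty': -2.7, 'tz': 47.9, 'wx': 0.0, 'wy': -0.1, 'wz': -0.9}
{'tx': 5.3, 'ty': -2.6, 'tz': 47.9, 'wx': 0.0, 'wy': -0.1, 'wz': -0.9}
```

```bash
python3 -m creep '[{"tx":5,"ty":-4,"tz":48,"wx":0,"wy":0,"wz":-1},{"tx":6,"ty":-3,"tz":48,"wx":0,"wy":0,"wz":-1},{"tx":6,"ty":-3,"tz":48,"wx":0,"wy":0,"wz":-1},{"tx":0,"ty":0,"tz":0,"wx":0,"wy":0,"wz":0}]' 40 >/dev/null
python3 -c "
from h import *
rep(); plan(st(11.5,-97,20),62.5)"
```

```text
t 2.825 pos [0.589  0.0574 0.0791] stand [  6.8 -90.7  79.1] yaw 63.5 tilt 0.57 F [ 0.14 -0.61  0.15] open 40.0 q [-0.05  0.39  1.63  0.01  1.12  0.41]
{'tx': -3.5, 'ty': 2.1, 'tz': 29.5, 'wx': 0.1, 'wy': -0.2, 'wz': 0.5}
{'tx': -3.3, 'ty': 2.2, 'tz': 29.5, 'wx': 0.1, 'wy': -0.2, 'wz': 0.5}
```

```bash
python3 -m creep '[{"tx":-3.5,"ty":2,"tz":20,"wx":0,"wy":-0.4,"wz":0.4},{"tx":-2,"ty":2,"tz":20,"wx":0,"wy":0,"wz":0.2},{"tx":0,"ty":0,"tz":0,"wx":0,"wy":0,"wz":0}]' 40 >/dev/null
python3 -c "
from h import *
rep(); plan(st(11.5,-97,20),62.5)"
```

```text
t 3.2 pos [0.5938 0.0511 0.0417] stand [ 14.  -93.9  41.7] yaw 63.0 tilt 0.76 F [0.08 0.26 0.01] open 40.0 q [-0.06  0.45  1.64 -0.    1.05  0.41]
{'tx': -3.0, 'ty': -2.9, 'tz': 21.7, 'wx': 0.7, 'wy': -0.3, 'wz': 0.5}
```

```bash
python3 -m creep '[{"tx":-1.5,"ty":-1.5,"tz":12,"wx":0.6,"wy":-0.3,"wz":0.3},{"tx":-1,"ty":-1,"tz":9,"wx":0,"wy":0,"wz":0},{"tx":0,"ty":0,"tz":0,"wx":0,"wy":0,"wz":0}]' 40 >/dev/null
python3 -c "
from h import *
rep(); plan(st(11.5,-97,20),62.5)"
```

```text
t 3.575 pos [0.5922 0.0493 0.021 ] stand [ 13.5 -96.3  21. ] yaw 62.6 tilt 0.25 F [-0.39  0.57  0.8 ] open 40.1 q [-0.06  0.48  1.64 -0.    1.02  0.42]
{'tx': -0.6, 'ty': -2.0, 'tz': 1.0, 'wx': 0.3, 'wy': -0.0, 'wz': 0.1}
```

```bash
python3 -m creep '[{"tx":0,"ty":-1.5,"tz":1,"wx":0,"wy":0,"wz":0},{"tx":0,"ty":0,"tz":0,"wx":0,"wy":0,"wz":0},{"tx":0,"ty":0,"tz":0,"wx":0,"wy":0,"wz":0},{"tx":0,"ty":0,"tz":0,"wx":0,"wy":0,"wz":0}]' 0 25
python3 -c "
from h import *
rep()
c=robot.capture('wrist'); cv2.imwrite('pics/w2.png',c['img'][:,:,::-1])"
```

```text
clock: 4.08
tool_pos: [0.5914, 0.05, 0.0208]
tool_rot: [0.002, 0.854, 0.52, 0.002]
contact_force: [0.2, -0.7, 0.1]
opening: 0.121
t 4.075 pos [0.5914 0.05   0.0208] stand [ 12.5 -96.1  20.8] yaw 62.6 tilt 0.34 F [ 0.23 -0.74  0.1 ] open 11.4 q [-0.06  0.48  1.64 -0.    1.02  0.42]
```

View pics/w2.png

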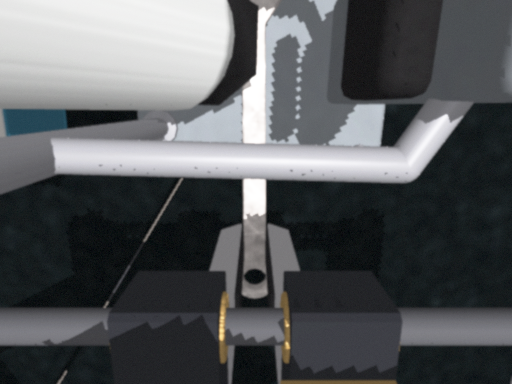

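```bash
python3 -m creep '[{"tx":-4,"ty":0,"tz":-1.5,"wx":0,"wy":0,"wz":0},{"tx":-15,"ty":0,"tz":-1.5,"wx":0,"wy":0,"wz":0},{"tx":-20,"ty":0,"tz":0,"wx":0,"wy":0,"wz":0},{"tx":-20,"ty":0,"tz":0,"wx":0,"wy":0,"wz":0},{"tx":-20,"ty":0,"tz":0,"wx":0,"wy":0,"wz":0}]' 0 25
python3 -c "
from h import *
rep()
c=robot.capture('wrist'); cv2.imwrite('pics/w3.png',c['img'][:,:,::-1])
crop(robot.capture('top'),260,130,460,290,4,'pics/t3.png')"
```

```text
clock: 4.75
tool_pos: [0.5522, -0.0247, 0.0238]
tool_rot: [0.002, 0.854, 0.52, 0.001]
contact_force: [0.7, -0.4, -0.9]
opening: 0.123
t 4.75 pos [ 0.5522 -0.0247  0.0238] stand [  14.3 -180.4   23.8] yaw 62.7 tilt 0.32 F [ 0.68 -0.35 -0.88] open 11.6 q [-0.2   0.4   1.75 -0.    0.98  0.28]
```

View pics/w3.png

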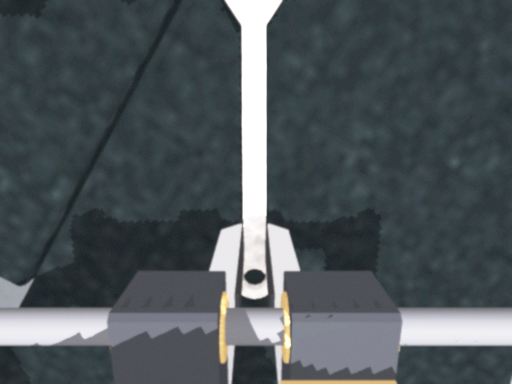

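View pics/t3.png

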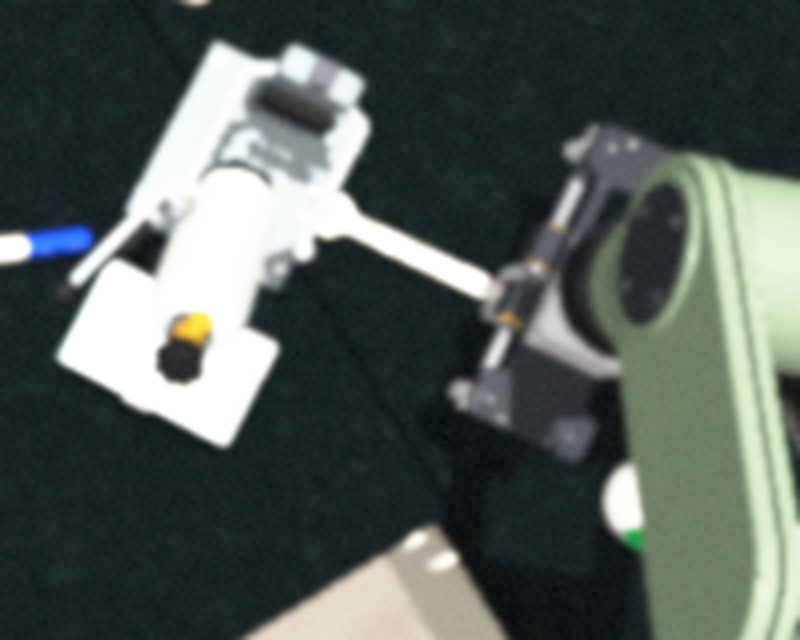

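```bash
python3 -m creep '[{"tx":-25,"ty":0,"tz":0,"wx":0,"wy":0,"wz":0},{"tx":-25,"ty":0,"tz":0,"wx":0,"wy":0,"wz":0},{"tx":-8,"ty":0,"tz":3,"wx":0,"wy":0,"wz":0},{"tx":0,"ty":0,"tz":1.5,"wx":0,"wy":0,"wz":0}]' 0 25
python3 -m creep '[{"tx":0,"ty":0,"tz":0,"wx":0,"wy":0,"wz":0},{"tx":0,"ty":0,"tz":0,"wx":0,"wy":0,"wz":0},{"tx":0,"ty":0,"tz":0,"wx":0,"wy":0,"wz":0}]' 40
python3 -m creep '[{"tx":0,"ty":0,"tz":-30,"wx":0,"wy":0,"wz":0},{"tx":0,"ty":0,"tz":-50,"wx":0,"wy":0,"wz":0},{"tx":0,"ty":0,"tz":-50,"wx":0,"wy":0,"wz":0},{"tx":0,"ty":0,"tz":-50,"wx":0,"wy":0,"wz":0}]' 40
python3 -c "
from h import *
rep()
c=robot.capture('wrist'); cv2.imwrite('pics/w4.png',c['img'][:,:,::-1])
crop(robot.capture('top'),260,130,460,290,4,'pics/t4.png')"
```

```text
clock: 5.35
tool_pos: [0.5247, -0.0786, 0.0194]
tool_rot: [0.002, 0.855, 0.518, 0.002]
contact_force: [0.6, -0.2, -0.6]
opening: 0.12
clock: 5.72
tool_pos: [0.526, -0.077, 0.0196]
tool_rot: [0.003, 0.855, 0.519, 0.003]
contact_force: [0.2, -0.7, 0.8]
opening: 0.401
clock: 6.22
tool_pos: [0.5216, -0.0742, 0.1994]
tool_rot: [-0.002, 0.854, 0.52, -0.001]
contact_force: [0.2, 0.4, 0.3]
opening: 0.428
t 6.225 pos [ 0.5216 -0.0742  0.1994] stand [  11.5 -238.5  199.4] yaw 62.6 tilt 0.26 F [0.18 0.4  0.3 ] open 40.2 q [-0.31  0.13  1.68  0.    1.34  0.17]
```

View pics/w4.png

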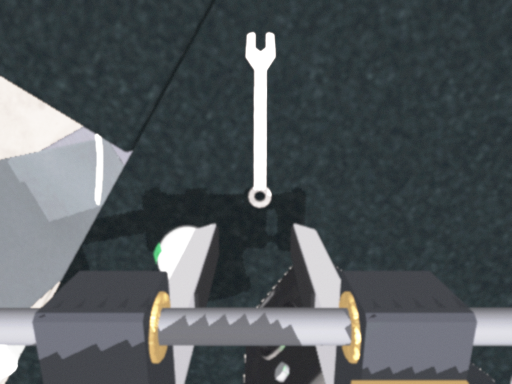

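View pics/t4.png

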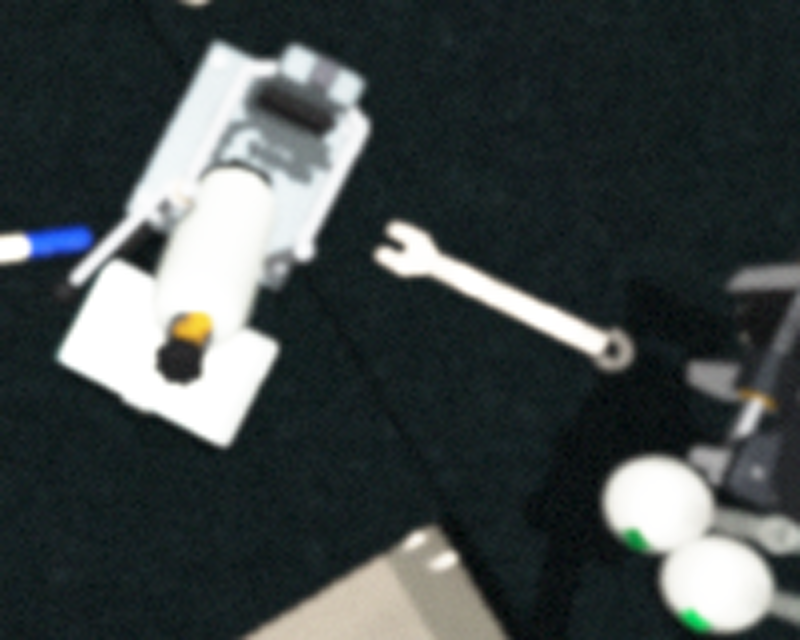

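```bash
python3 -c "
from h import *
rep(); plan(st(-175,0,225),151)"
```

```text
t 6.325 pos [ 0.5265 -0.0756  0.2053] stand [  16.5 -237.4  205.3] yaw 62.6 tilt 0.59 F [-0.08 -0.2   0.22] open 39.9 q [-0.31  0.12  1.67  0.    1.33  0.17]
{'tx': 27.0, 'ty': -20.5, 'tz': -2.3, 'wx': 0.1, 'wy': 0.0, 'wz': -9.8}
{'tx': 30.1, 'ty': -15.6, 'tz': -2.3, 'wx': 0.1, 'wy': 0.0, 'wz': -9.8}
{'tx': 32.3, 'ty': -10.3, 'tz': -2.2, 'wx': 0.1, 'wy': 0.0, 'wz': -9.8}
{'tx': 33.6, 'ty': -4.6, 'tz': -2.2, 'wx': 0.1, 'wy': 0.0, 'wz': -9.8}
{'tx': 33.9, 'ty': 1.2, 'tz': -2.2, 'wx': 0.1, 'wy': 0.0, 'wz': -9.8}
{'tx': 33.2, 'ty': 6.9, 'tz': -2.2, 'wx': 0.1, 'wy': 0.0, 'wz': -9.8}
{'tx': 31.5, 'ty': 12.5, 'tz': -2.2, 'wx': 0.1, 'wy': 0.0, 'wz': -9.8}
{'tx': 28.9, 'ty': 17.7, 'tz': -2.2, 'wx': 0.1, 'wy': 0.0, 'wz': -9.8}
{'tx': 25.5, 'ty': 22.3, 'tz': -2.2, 'wx': 0.1, 'wy': 0.0, 'wz': -9.8}
```

```bash
python3 -m creep '[{"tx":27,"ty":-20,"tz":-8,"wx":0,"wy":0,"wz":-9.8},{"tx":30,"ty":-16,"tz":-7,"wx":0,"wy":0,"wz":-9.8},{"tx":32,"ty":-10,"tz":-5,"wx":0,"wy":0,"wz":-9.8},{"tx":34,"ty":-5,"tz":0,"wx":0,"wy":0,"wz":-9.8},{"tx":34,"ty":1,"tz":0,"wx":0,"wy":0,"wz":-9.8}]' 16 >/dev/null
python3 -c "
from h import *
rep(); plan(st(-175,0,225),151)"
```

```text
t 6.95 pos [0.4945 0.0949 0.2237] stand [ -94.  -103.6  223.7] yaw 113.0 tilt 0.61 F [ 0.54 -0.34  0.02] open 16.0 q [ 0.02  0.05  1.72 -0.    1.37 -0.38]
{'tx': 31.9, 'ty': 8.0, 'tz': -0.4, 'wx': 0.1, 'wy': 0.1, 'wz': -9.5}
{'tx': 30.2, 'ty': 13.1, 'tz': -0.4, 'wx': 0.1, 'wy': 0.1, 'wz': -9.5}
{'tx': 27.6, 'ty': 17.9, 'tz': -0.3, 'wx': 0.1, 'wy': 0.1, 'wz': -9.5}
{'tx': 24.3, 'ty': 22.2, 'tz': -0.3, 'wx': 0.1, 'wy': 0.1, 'wz': -9.5}
```

```bash
python3 -m creep '[{"tx":32,"ty":8,"tz":0,"wx":0,"wy":0,"wz":-9.5},{"tx":30,"ty":13,"tz":0,"wx":0,"wy":0,"wz":-9.5},{"tx":28,"ty":18,"tz":0,"wx":0,"wy":0,"wz":-9.5},{"tx":24,"ty":22,"tz":0,"wx":0,"wy":0,"wz":-9.5},{"tx":0,"ty":0,"tz":0,"wx":0,"wy":0,"wz":0}]' 16 >/dev/null
python3 -c "
from h import *
rep(); plan(st(-170,0,165),151)
c=robot.capture('wrist'); cv2.imwrite('pics/w5.png',c['img'][:,:,::-1])
print(proj(c,st(-129,0,167)))
crop(robot.capture('scene'),225,190,375,330,5,'pics/s5.png')"
```

```text
t 7.575 pos [0.4683 0.2315 0.2189] stand [-183.2    3.2  218.9] yaw 152.6 tilt 0.31 F [ 0.12 -0.1  -1.16] open 16.2 q [ 0.3   0.1   1.68 -0.    1.37 -0.8 ]
{'tx': -12.8, 'ty': -3.6, 'tz': 53.9, 'wx': 0.0, 'wy': 0.3, 'wz': 1.6}
[246.72036692 292.25478714]
```

View pics/w5.png

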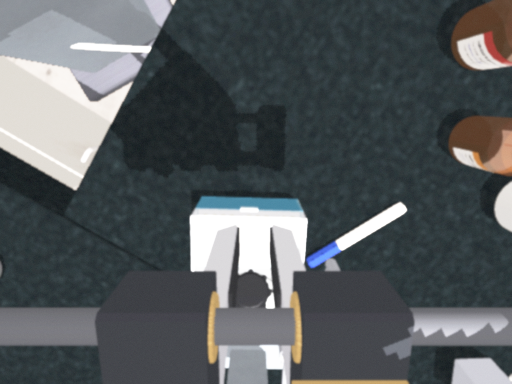

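View pics/s5.png

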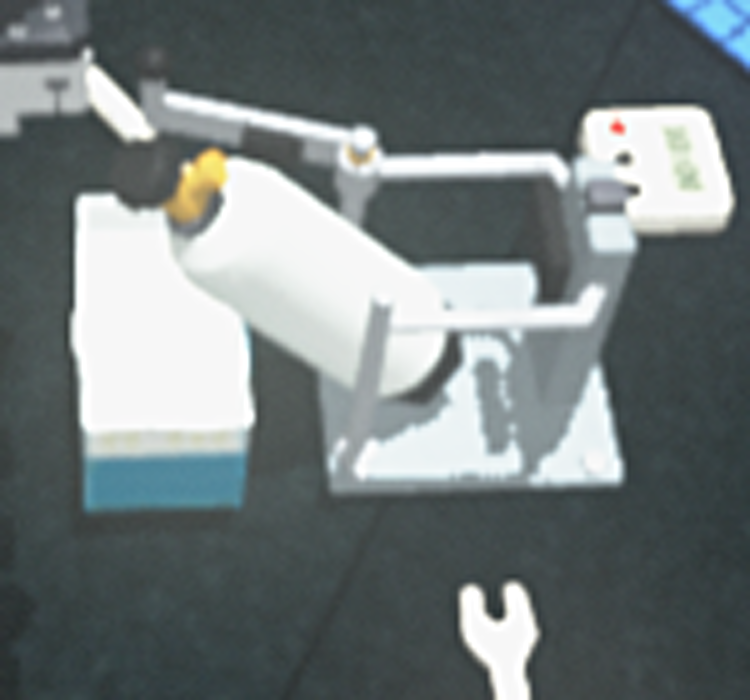

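```bash
python3 -m creep '[{"tx":-5,"ty":-1,"tz":27,"wx":0,"wy":0,"wz":0.8},{"tx":-5,"ty":-1,"tz":27,"wx":0,"wy":0,"wz":0.8},{"tx":0,"ty":0,"tz":0,"wx":0,"wy":0,"wz":0}]' 16 >/dev/null
python3 -c "
from h import *
rep(); plan(st(-150,1.5,165),151,2)"
```

```text
t 8.05 pos [0.4784 0.2199 0.164 ] stand [-168.7   -2.1  164. ] yaw 150.3 tilt 0.43 F [-0.83  0.45 -0.24] open 15.9 q [ 0.27  0.16  1.73 -0.01  1.25 -0.78]
{'tx': -9.3, 'ty': 1.9, 'tz': -0.4, 'wx': -0.0, 'wy': 0.2, 'wz': -0.3}
{'tx': -9.3, 'ty': 1.9, 'tz': -0.5, 'wx': -0.0, 'wy': 0.2, 'wz': -0.3}
```

```bash
python3 -m creep '[{"tx":-8,"ty":2,"tz":0,"wx":0,"wy":0,"wz":-0.3},{"tx":-8,"ty":2,"tz":0,"wx":0,"wy":0,"wz":-0.2},{"tx":-4,"ty":0,"tz":0,"wx":0,"wy":0,"wz":0}]' 16 >/dev/null
python3 -c "
from h import *
rep(); plan(st(-140,1.5,165),151,2)
c=robot.capture('wrist'); cv2.imwrite('pics/w6.png',c['img'][:,:,::-1])"
```

```text
t 8.425 pos [0.501  0.2125 0.1672] stand [-145.3    2.4  167.2] yaw 150.7 tilt 0.65 F [-1.01  0.43  0.92] open 16.0 q [ 0.25  0.19  1.68 -0.01  1.26 -0.81]
{'tx': -2.7, 'ty': -0.4, 'tz': 1.1, 'wx': 0.1, 'wy': 0.3, 'wz': -0.1}
{'tx': -2.7, 'ty': -0.4, 'tz': 1.1, 'wx': 0.1, 'wy': 0.3, 'wz': -0.1}
```

View pics/w6.png

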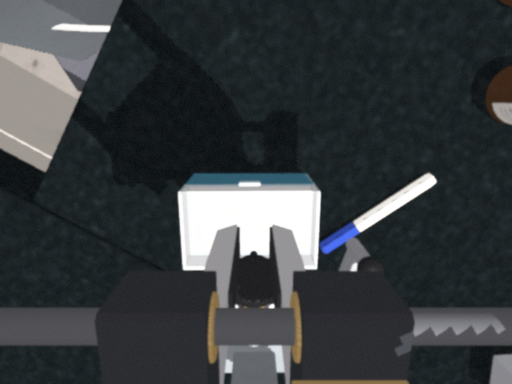

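```bash
python3 -m creep '[{"tx":-6,"ty":0,"tz":1,"wx":0,"wy":0.3,"wz":0},{"tx":-6,"ty":0,"tz":0,"wx":0,"wy":0.2,"wz":0},{"tx":-6,"ty":0,"tz":0,"wx":0,"wy":0,"wz":0}]' 16
python3 -c "
from h import *
rep()
crop(robot.capture('scene'),225,190,375,330,5,'pics/s7.png')"
```

```text
clock: 8.85
tool_pos: [0.5168, 0.2047, 0.1677]
tool_rot: [0.0, 0.252, 0.968, 0.002]
contact_force: [-2.2, -0.5, 1.4]
opening: 0.168
t 8.85 pos [0.5168 0.2047 0.1677] stand [-127.7    3.2  167.7] yaw 150.8 tilt 0.25 F [-2.21 -0.54  1.44] open 15.8 q [ 0.22  0.22  1.65  0.    1.27 -0.84]
```

View pics/s7.png

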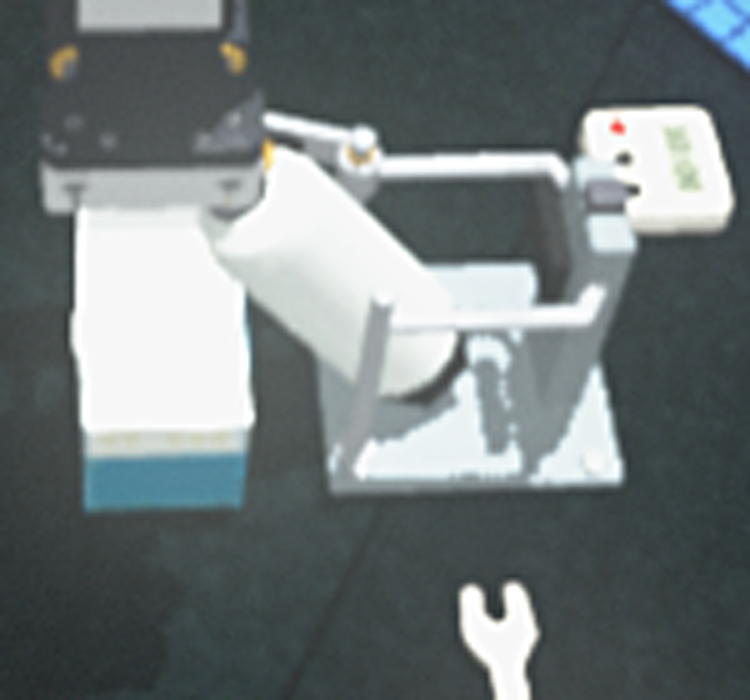

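```bash
python3 -m creep '[{"tx":-7,"ty":-0.5,"tz":0,"wx":0,"wy":0,"wz":0},{"tx":-7,"ty":-0.5,"tz":0,"wx":0,"wy":0,"wz":0},{"tx":-7,"ty":0,"tz":0,"wx":0,"wy":0,"wz":0},{"tx":-7,"ty":0,"tz":0,"wx":0,"wy":0,"wz":0}]' 16
python3 -c "
from h import *
rep()"
python3 -m creep '[{"tx":-6,"ty":0,"tz":0,"wx":0,"wy":0,"wz":0},{"tx":-6,"ty":0,"tz":0,"wx":0,"wy":0,"wz":0}]' 16
python3 -c "
from h import *
rep()
crop(robot.capture('scene'),225,190,375,330,5,'pics/s8.png')
crop(robot.capture('wrist'),0,0,512,384,1,'pics/w8.png')"
```

```text
clock: 9.4
tool_pos: [0.5437, 0.1878, 0.167]
tool_rot: [0.002, 0.252, 0.968, 0.001]
contact_force: [-0.1, -0.6, 0.7]
opening: 0.168
t 9.4 pos [0.5437 0.1878 0.167 ] stand [-96.    1.4 167. ] yaw 150.8 tilt 0.25 F [-0.06 -0.59  0.68] open 15.8 q [ 0.18  0.25  1.6   0.    1.28 -0.88]
clock: 9.65
tool_pos: [0.5553, 0.1812, 0.1669]
tool_rot: [0.002, 0.253, 0.968, 0.001]
contact_force: [0.5, -0.2, 0.2]
opening: 0.175
t 9.65 pos [0.5553 0.1812 0.1669] stand [-82.7   1.2 166.9] yaw 150.7 tilt 0.26 F [ 0.5  -0.2   0.21] open 16.4 q [ 0.17  0.27  1.58  0.    1.28 -0.89]
```

View pics/s8.png

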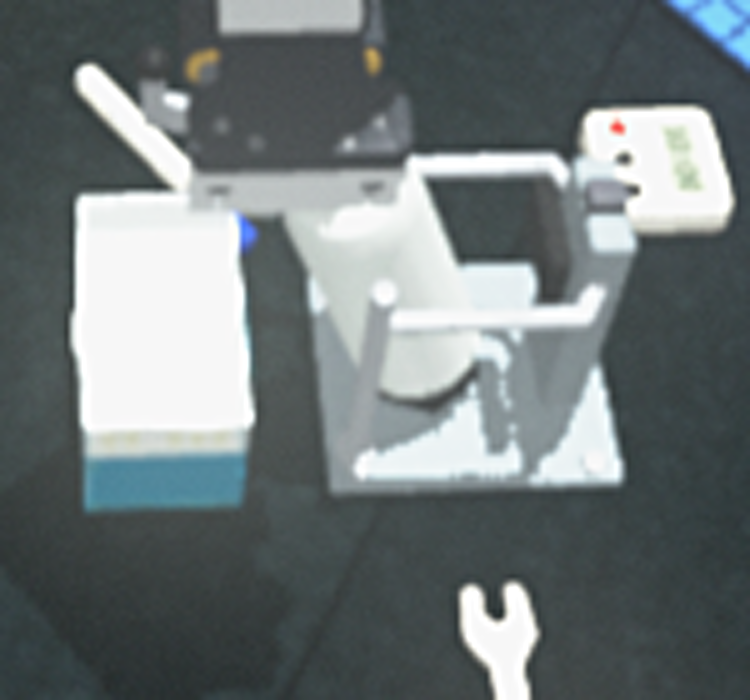

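View pics/w8.png

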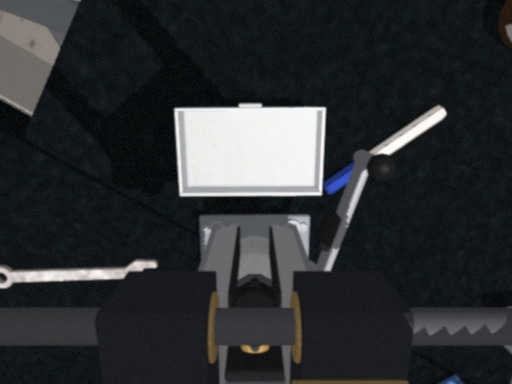

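```bash
python3 -m creep '[{"tx":-4,"ty":0,"tz":0,"wx":0,"wy":0,"wz":0},{"tx":-4,"ty":0,"tz":0,"wx":0,"wy":0,"wz":0},{"tx":-4,"ty":0,"tz":0,"wx":0,"wy":0,"wz":0},{"tx":-4,"ty":0,"tz":0,"wx":0,"wy":0,"wz":0}]' 16
python3 -c "
from h import *
rep()
crop(robot.capture('scene'),225,190,375,330,5,'pics/s9.png')"
```

```text
clock: 10.25
tool_pos: [0.57, 0.1729, 0.1669]
tool_rot: [0.002, 0.252, 0.968, 0.001]
contact_force: [0.6, -0.2, -0.5]
opening: 0.172
t 10.25 pos [0.57   0.1729 0.1669] stand [-65.7   1.1 166.9] yaw 150.7 tilt 0.28 F [ 0.55 -0.15 -0.46] open 16.1 q [ 0.15  0.3   1.55  0.    1.29 -0.91]
```

View pics/s9.png

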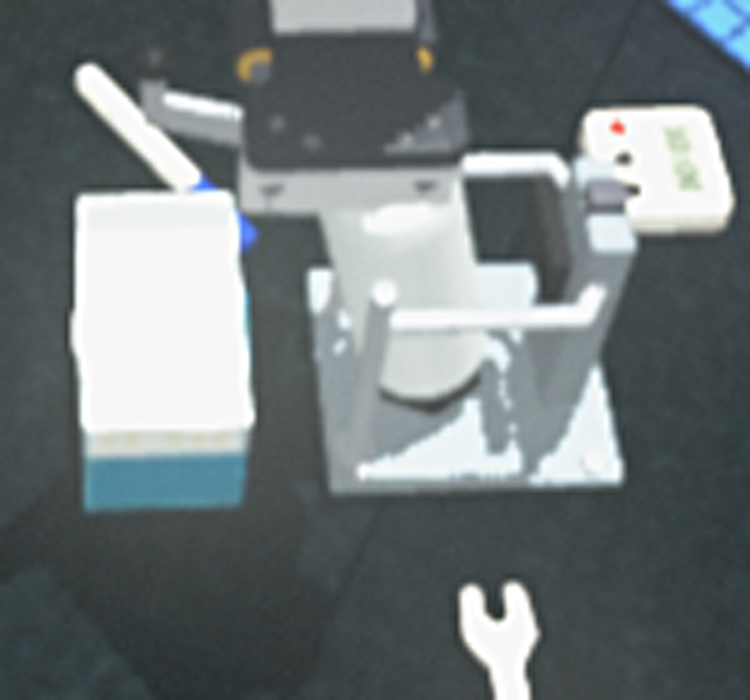

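```bash
python3 -m creep '[{"tx":-3,"ty":0,"tz":0,"wx":0,"wy":0,"wz":0},{"tx":-3,"ty":0,"tz":0,"wx":0,"wy":0,"wz":0},{"tx":-3,"ty":0,"tz":0,"wx":0,"wy":0,"wz":0},{"tx":-3,"ty":0,"tz":0,"wx":0,"wy":0,"wz":0}]' 16
python3 -c "
from h import *
rep()
crop(robot.capture('scene'),225,190,375,330,5,'pics/s10.png')"
```

```text
clock: 10.8
tool_pos: [0.5816, 0.1664, 0.1669]
tool_rot: [0.002, 0.253, 0.968, 0.001]
contact_force: [0.4, -0.2, 0.4]
opening: 0.166
t 10.8 pos [0.5816 0.1664 0.1669] stand [-52.5   1.  166.9] yaw 150.7 tilt 0.3 F [ 0.35 -0.21  0.4 ] open 15.6 q [ 0.14  0.31  1.53  0.    1.3  -0.92]
```

View pics/s10.png

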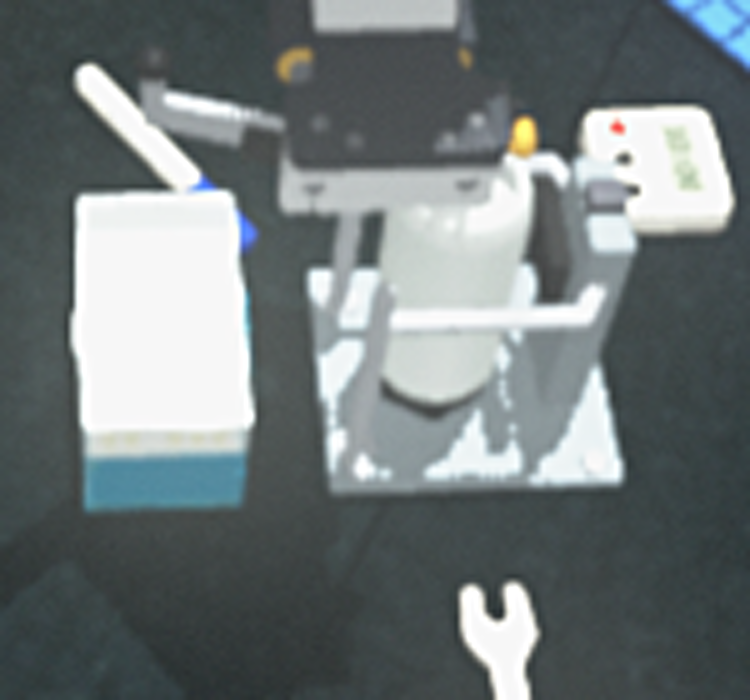

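```bash
python3 -m creep '[{"tx":0,"ty":0,"tz":0,"wx":0,"wy":0,"wz":0},{"tx":0,"ty":0,"tz":0,"wx":0,"wy":0,"wz":0},{"tx":0,"ty":0,"tz":0,"wx":0,"wy":0,"wz":0},{"tx":0,"ty":0,"tz":0,"wx":0,"wy":0,"wz":0}]' 16
python3 -m creep '[{"tx":8,"ty":0,"tz":0,"wx":0,"wy":0,"wz":0},{"tx":20,"ty":0,"tz":0,"wx":0,"wy":0,"wz":0},{"tx":40,"ty":0,"tz":0,"wx":0,"wy":0,"wz":0},{"tx":40,"ty":0,"tz":-30,"wx":0,"wy":0,"wz":0},{"tx":0,"ty":0,"tz":-30,"wx":0,"wy":0,"wz":0}]' 16
python3 -c "
from h import *
rep()
crop(robot.capture('scene'),225,190,375,330,5,'pics/s11.png')
crop(robot.capture('top'),260,130,380,250,5,'pics/t11.png')"
```

```text
clock: 11.35
tool_pos: [0.5818, 0.1662, 0.1669]
tool_rot: [0.002, 0.253, 0.968, 0.001]
contact_force: [0.2, -0.8, -0.4]
opening: 0.169
clock: 11.98
tool_pos: [0.4777, 0.2216, 0.2239]
tool_rot: [-0.002, 0.252, 0.968, -0.001]
contact_force: [1.1, 0.5, 0.3]
opening: 0.175
t 11.975 pos [0.4777 0.2216 0.2239] stand [-170.1   -0.9  223.9] yaw 150.8 tilt 0.25 F [1.11 0.47 0.35] open 16.4 q [ 0.27  0.11  1.65  0.    1.39 -0.79]
```

View pics/s11.png

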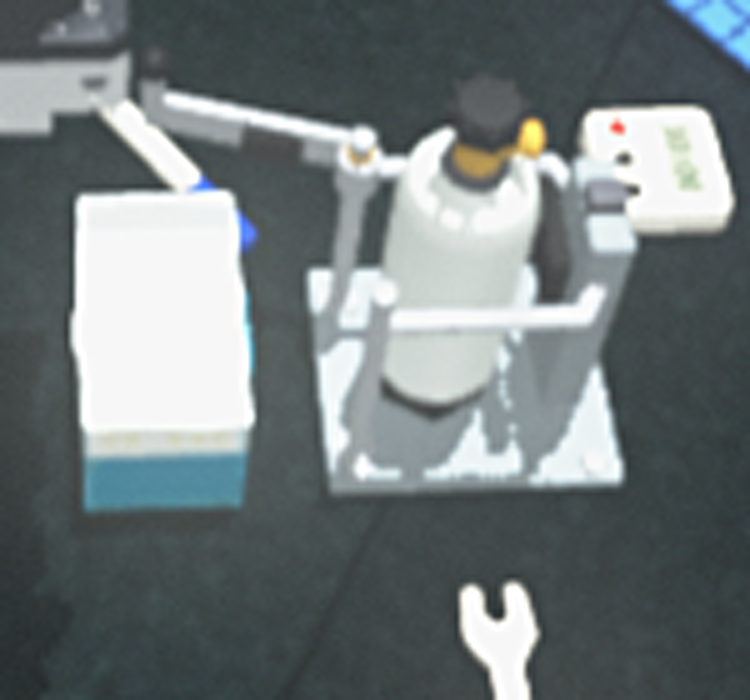

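View pics/t11.png

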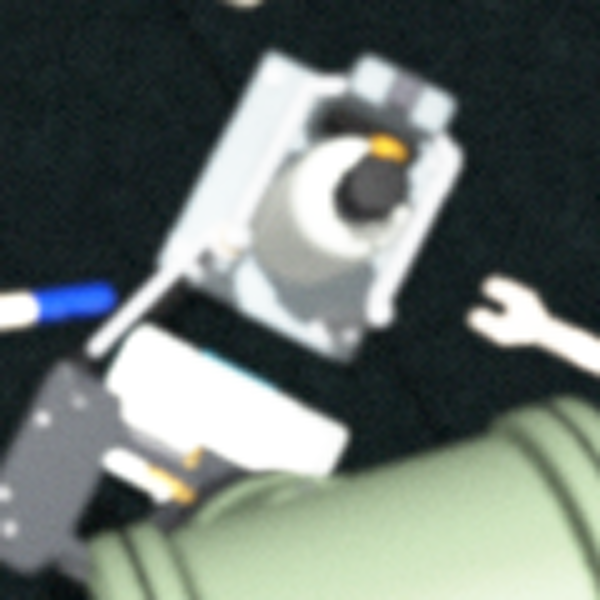

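```bash
python3 -m creep '[{"tx":0,"ty":0,"tz":0,"wx":0,"wy":0,"wz":0},{"tx":0,"ty":0,"tz":0,"wx":0,"wy":0,"wz":0},{"tx":0,"ty":0,"tz":0,"wx":0,"wy":0,"wz":0},{"tx":0,"ty":0,"tz":0,"wx":0,"wy":0,"wz":0},{"tx":0,"ty":0,"tz":0,"wx":0,"wy":0,"wz":0}]' 0
python3 - <<'E'
from h import *
T=robot.capture("top");S=robot.capture("scene")
crop(S,225,190,375,330,5,'pics/s12.png')
t=lambda U,V:((U+.5)/5-.5+260,(V+.5)/5-.5+130)
s=lambda U,V:((U+.5)/5-.5+225,(V+.5)/5-.5+190)
p,e=tri(T,t(377,188),S,s(492,92)); print(tost(p),e)
print("T z198",tost(onz(T,*t(377,188),.198)),"S",tost(onz(S,*s(492,92),.198)))
q=lambda p,o:(p-np.array(o)+.5)*5-.5
for x,y,z in [(0,0,198),(0,0,6),(0,-28,12),(-22,0,6),(-22,-12,6)]: print((x,y,z),"T",q(proj(T,st(x,y,z)),(260,130)),"S",q(proj(S,st(x,y,z)),(225,190)))
# frame diff vs previous picture
a=cv2.imread('pics/s11.png').astype(int);b=cv2.imread('pics/s12.png').astype(int)
print("diff bottle",np.abs(a-b)[60:430,380:560].max(), np.abs(a-b)[60:430,380:560].mean())
E
```

```text
clock: 12.7
tool_pos: [0.48, 0.2206, 0.2226]
tool_rot: [-0.001, 0.254, 0.967, -0.0]
contact_force: [0.6, 0.1, -1.1]
opening: 0.004
[ -1.51994908   1.64716185 203.22154353] 0.0025687654504890126
T z198 [ -1.72919779   1.05380507 198.        ] S [  1.20437816   5.88454887 198.        ]
(0, 0, 198) T [381.19946052 185.47238938] S [491.23284892 104.67594885]
(0, 0, 6) T [299.16656338 232.19068531] S [428.70938214 373.76826655]
(0, -28, 12) T [350.00547767 256.31785249] S [439.13230648 423.88052474]
(-22, 0, 6) T [279.49803896 270.03634955] S [379.06638125 375.37692282]
(-22, -12, 6) T [300.26796634 280.82550224] S [382.30197808 399.54528309]
diff bottle 31 1.4354504504504504
```

```bash
cat >> h.py <<'E'
def bar(phi,gap):  # finger-centre in stand mm and yaw for pushing bar when bar direction (from hinge, stand frame deg) is phi
    a=np.radians(phi); k=np.array([-36+90.4*np.cos(a),37+90.4*np.sin(a)]); t=np.array([-np.sin(a),np.cos(a)])
    c=k-t*gap; return c, (phi+90-28.95-180+180)%360-180
E
sed -i 's/(phi+90-28.95-180+180)%360-180/(phi-90-28.95+180)%360-180/' h.py
python3 -c "
from h import *
c,y=bar(156,28); print(c,y); rep(); plan(st(*c,222),y)"
```

```text
[-107.19588336   99.34826535] 37.05000000000001
t 12.8 pos [0.4801 0.2207 0.2228] stand [-167.6   -0.6  222.8] yaw 150.6 tilt 0.09 F [-0.48 -0.29  0.82] open 0.4 q [ 0.27  0.11  1.65  0.    1.38 -0.79]
{'tx': -5.0, 'ty': 8.4, 'tz': 0.1, 'wx': -0.0, 'wy': -0.0, 'wz': 9.5}
{'tx': -3.5, 'ty': 9.1, 'tz': 0.1, 'wx': -0.0, 'wy': -0.0, 'wz': 9.5}
{'tx': -2.0, 'ty': 9.5, 'tz': 0.1, 'wx': -0.0, 'wy': -0.0, 'wz': 9.5}
{'tx': -0.4, 'ty': 9.7, 'tz': 0.1, 'wx': -0.0, 'wy': -0.0, 'wz': 9.5}
{'tx': 1.2, 'ty': 9.7, 'tz': 0.1, 'wx': -0.0, 'wy': -0.0, 'wz': 9.5}
{'tx': 2.8, 'ty': 9.3, 'tz': 0.1, 'wx': -0.0, 'wy': -0.0, 'wz': 9.5}
{'tx': 4.3, 'ty': 8.7, 'tz': 0.1, 'wx': -0.0, 'wy': -0.0, 'wz': 9.5}
{'tx': 5.7, 'ty': 7.9, 'tz': 0.1, 'wx': -0.0, 'wy': -0.0, 'wz': 9.5}
{'tx': 6.9, 'ty': 6.9, 'tz': 0.1, 'wx': -0.0, 'wy': -0.0, 'wz': 9.5}
{'tx': 7.9, 'ty': 5.7, 'tz': 0.1, 'wx': -0.0, 'wy': -0.0, 'wz': 9.5}
{'tx': 8.7, 'ty': 4.3, 'tz': 0.1, 'wx': -0.0, 'wy': -0.0, 'wz': 9.5}
{'tx': 9.3, 'ty': 2.8, 'tz': 0.1, 'wx': -0.0, 'wy': -0.0, 'wz': 9.5}
```

```bash
python3 -m creep '[{"tx":-5,"ty":8,"tz":0,"wx":0,"wy":0,"wz":9.5},{"tx":-4,"ty":9,"tz":0,"wx":0,"wy":0,"wz":9.5},{"tx":-2,"ty":9.5,"tz":0,"wx":0,"wy":0,"wz":9.5},{"tx":0,"ty":10,"tz":0,"wx":0,"wy":0,"wz":9.5},{"tx":1,"ty":10,"tz":0,"wx":0,"wy":0,"wz":9.5}]' 0 >/dev/null
python3 -m creep '[{"tx":3,"ty":9,"tz":0,"wx":0,"wy":0,"wz":9.5},{"tx":4,"ty":9,"tz":0,"wx":0,"wy":0,"wz":9.5},{"tx":6,"ty":8,"tz":0,"wx":0,"wy":0,"wz":9.5},{"tx":7,"ty":7,"tz":0,"wx":0,"wy":0,"wz":9.5},{"tx":8,"ty":6,"tz":0,"wx":0,"wy":0,"wz":9.5}]' 0 >/dev/null
python3 -c "
from h import *
c,y=bar(156,28); print(c,y); rep(); plan(st(*c,222),y)"
```

```text
[-107.19588336   99.34826535] 37.05000000000001
t 14.05 pos [0.5698 0.2679 0.2225] stand [-111.9   84.1  222.5] yaw 52.4 tilt 0.09 F [0.02 0.   0.22] open 0.3 q [0.3  0.32 1.4  0.   1.42 0.96]
{'tx': 7.9, 'ty': 1.2, 'tz': 0.3, 'wx': -0.0, 'wy': 0.0, 'wz': 7.7}
{'tx': 8.0, 'ty': 0.1, 'tz': 0.3, 'wx': -0.0, 'wy': 0.0, 'wz': 7.7}
```

```bash
python3 -m creep '[{"tx":8,"ty":1,"tz":0,"wx":0,"wy":0,"wz":7.7},{"tx":9,"ty":0,"tz":0,"wx":0,"wy":0,"wz":7.7},{"tx":2,"ty":0,"tz":0,"wx":0,"wy":0,"wz":0}]' 0 >/dev/null
python3 -c "
from h import *
c,y=bar(156,28); rep(); plan(st(*c,132),y)
c=robot.capture('wrist'); cv2.imwrite('pics/w13.png',c['img'][:,:,::-1]); print(proj(c,st(-119,74,137)))
crop(robot.capture('scene'),225,190,375,330,5,'pics/s13.png')"
```

```text
t 14.425 pos [0.5845 0.2815 0.222 ] stand [-105.6  103.2  222. ] yaw 36.5 tilt 0.11 F [ 0.48  0.51 -0.6 ] open 0.5 q [0.32 0.36 1.34 0.   1.44 1.25]
{'tx': -2.0, 'ty': 0.1, 'tz': 45.0, 'wx': -0.0, 'wy': 0.0, 'wz': -0.3}
{'tx': -2.0, 'ty': 0.1, 'tz': 45.0, 'wx': -0.0, 'wy': 0.0, 'wz': -0.3}
[254.0786567  246.34807095]
```

View pics/w13.png

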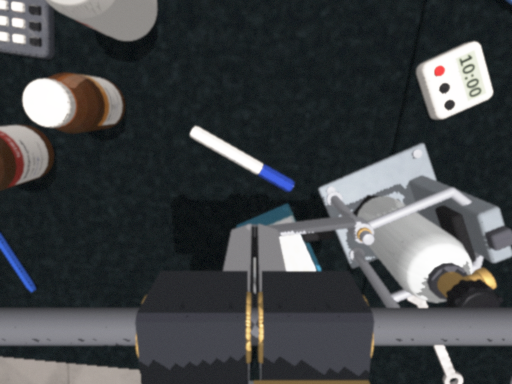

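View pics/s13.png

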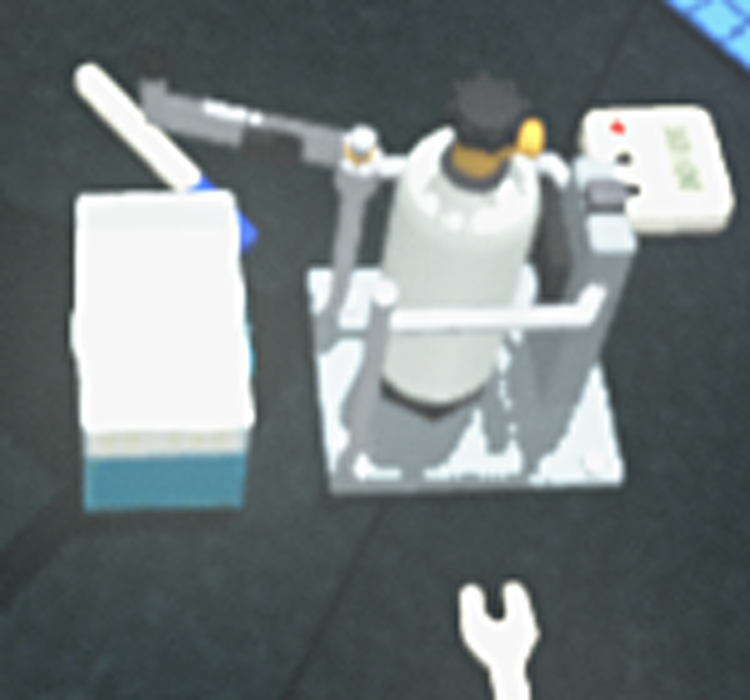

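```bash
python3 -m creep '[{"tx":0,"ty":0,"tz":45,"wx":0,"wy":0,"wz":0},{"tx":0,"ty":0,"tz":45,"wx":0,"wy":0,"wz":0},{"tx":0,"ty":0,"tz":0,"wx":0,"wy":0,"wz":0}]' 0 
python3 -c "
from h import *
rep(); c,y=bar(165,16); plan(st(*c,132),y,4)
crop(robot.capture('scene'),195,170,345,310,5,'pics/s14.png')"
```

```text
clock: 14.9
tool_pos: [0.5848, 0.281, 0.132]
tool_rot: [-0.0, 0.949, 0.316, 0.001]
contact_force: [-0.9, 0.3, 0.2]
opening: 0.004
t 14.9 pos [0.5848 0.281  0.132 ] stand [-105.2  102.9  132. ] yaw 36.8 tilt 0.08 F [-0.89  0.31  0.21] open 0.4 q [0.31 0.44 1.43 0.   1.27 1.24]
{'tx': -7.6, 'ty': -0.4, 'tz': -0.0, 'wx': -0.0, 'wy': -0.0, 'wz': -2.3}
{'tx': -7.6, 'ty': -0.7, 'tz': -0.0, 'wx': -0.0, 'wy': -0.0, 'wz': -2.3}
{'tx': -7.5, 'ty': -1.0, 'tz': 0.0, 'wx': -0.0, 'wy': -0.0, 'wz': -2.3}
{'tx': -7.5, 'ty': -1.3, 'tz': 0.0, 'wx': -0.0, 'wy': -0.0, 'wz': -2.3}
```

View pics/s14.png

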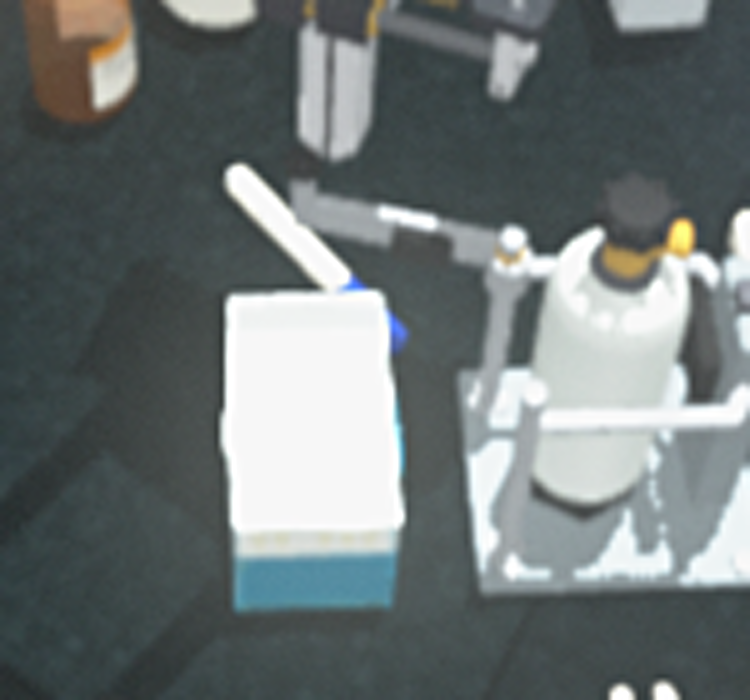

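```bash
python3 -m creep '[{"tx":-7.5,"ty":-0.5,"tz":0,"wx":0,"wy":0,"wz":-2.3},{"tx":-7.5,"ty":-0.5,"tz":0,"wx":0,"wy":0,"wz":-2.3},{"tx":-7.5,"ty":-1,"tz":0,"wx":0,"wy":0,"wz":-2.3},{"tx":-7.5,"ty":-1.5,"tz":0,"wx":0,"wy":0,"wz":-2.3}]' 0 
python3 -c "
from h import *
rep(); c,y=bar(195,16); plan(st(*c,132),y,5)
crop(robot.capture('scene'),195,170,345,310,5,'pics/s15.png')"
```

```text
clock: 15.45
tool_pos: [0.5681, 0.2667, 0.1472]
tool_rot: [0.001, 0.919, 0.395, 0.013]
contact_force: [0.6, 1.0, -0.3]
opening: 0.008
t 15.45 pos [0.5681 0.2667 0.1472] stand [-112.8   82.3  147.2] yaw 46.5 tilt 1.47 F [ 0.64  1.   -0.34] open 0.7 q [0.3  0.37 1.5  0.   1.25 1.06]
{'tx': -11.1, 'ty': -0.2, 'tz': 2.8, 'wx': 0.2, 'wy': -0.2, 'wz': -5.9}
{'tx': -11.0, 'ty': -1.3, 'tz': 2.8, 'wx': 0.2, 'wy': -0.2, 'wz': -5.9}
{'tx': -10.8, 'ty': -2.4, 'tz': 2.9, 'wx': 0.2, 'wy': -0.2, 'wz': -5.9}
{'tx': -10.5, 'ty': -3.5, 'tz': 2.9, 'wx': 0.2, 'wy': -0.2, 'wz': -5.9}
{'tx': -10.1, 'ty': -4.6, 'tz': 3.0, 'wx': 0.2, 'wy': -0.2, 'wz': -5.9}
```

View pics/s15.png

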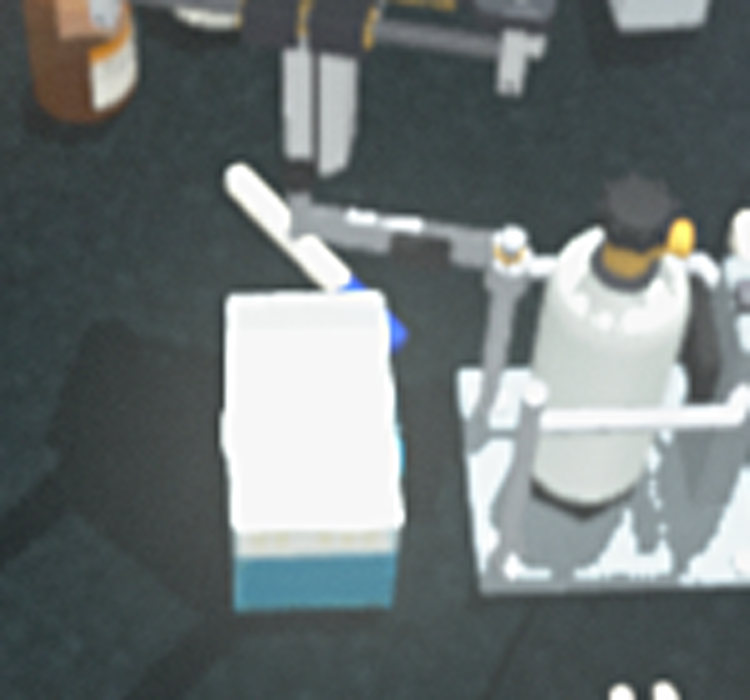

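```bash
python3 -m creep '[{"tx":12,"ty":0,"tz":0,"wx":0,"wy":0,"wz":0},{"tx":0,"ty":0,"tz":0,"wx":0,"wy":0,"wz":0}]' 0 
python3 -c "
from h import *
rep();
T=robot.capture('top'); crop(T,260,130,380,250,5,'pics/t16.png')
p,R,o=cur(); plan(st(*tost(p)[:2],130),44)"
```

```text
clock: 15.75
tool_pos: [0.579, 0.2765, 0.1523]
tool_rot: [0.001, 0.919, 0.395, 0.016]
contact_force: [-0.6, -0.6, -0.1]
opening: 0.006
t 15.75 pos [0.579  0.2765 0.1523] stand [-108.    96.1  152.3] yaw 46.5 tilt 1.88 F [-0.6  -0.63 -0.08] open 0.6 q [0.31 0.38 1.46 0.   1.26 1.07]
{'tx': -0.6, 'ty': -0.3, 'tz': 22.1, 'wx': 0.8, 'wy': -1.6, 'wz': 2.5}
```

View pics/t16.png

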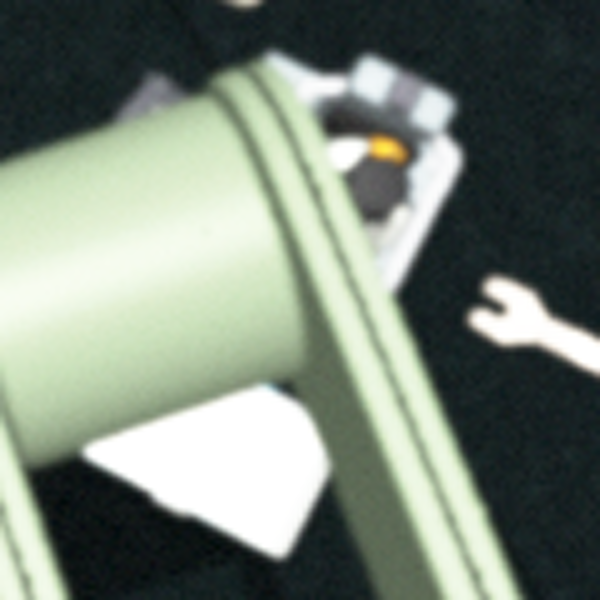

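```bash
python3 -m creep '[{"tx":0,"ty":0,"tz":15,"wx":0.5,"wy":-1,"wz":2},{"tx":0,"ty":0,"tz":7,"wx":0.3,"wy":-0.6,"wz":0},{"tx":0,"ty":0,"tz":0,"wx":0,"wy":0,"wz":0}]' 0 
python3 -c "
from h import *
rep(); c,y=bar(165,16); plan(st(*c,132),y,3)"
```

```text
clock: 16.18
tool_pos: [0.5788, 0.2763, 0.1274]
tool_rot: [-0.0, 0.926, 0.377, -0.002]
contact_force: [-0.8, -0.4, 0.2]
opening: 0.007
t 16.175 pos [0.5788 0.2763 0.1274] stand [-108.1   95.9  127.4] yaw 44.3 tilt 0.2 F [-0.84 -0.39  0.21] open 0.7 q [ 0.31  0.43  1.45 -0.    1.26  1.11]
{'tx': -7.5, 'ty': -1.6, 'tz': -1.5, 'wx': -0.0, 'wy': 0.1, 'wz': -0.6}
{'tx': -7.5, 'ty': -1.7, 'tz': -1.5, 'wx': -0.0, 'wy': 0.1, 'wz': -0.6}
{'tx': -7.4, 'ty': -1.8, 'tz': -1.5, 'wx': -0.0, 'wy': 0.1, 'wz': -0.6}
```

```bash
python3 -m creep '[{"tx":-7.5,"ty":-1.5,"tz":-1,"wx":0,"wy":0,"wz":-0.5},{"tx":-7.5,"ty":-1.5,"tz":-1,"wx":0,"wy":0,"wz":-0.5},{"tx":-7.5,"ty":-2,"tz":0,"wx":0,"wy":0,"wz":-0.5}]' 0 
python3 -c "
from h import *
rep(); c,y=bar(180,16); plan(st(*c,132),y,3)"
```

```text
clock: 16.55
tool_pos: [0.5582, 0.2632, 0.1293]
tool_rot: [-0.0, 0.921, 0.39, -0.002]
contact_force: [0.4, 0.7, -1.0]
opening: 0.003
t 16.55 pos [0.5582 0.2632 0.1293] stand [-119.7   74.4  129.3] yaw 45.9 tilt 0.23 F [ 0.36  0.74 -0.99] open 0.3 q [ 0.3   0.38  1.52 -0.    1.25  1.07]
{'tx': -7.5, 'ty': -0.3, 'tz': -0.9, 'wx': -0.0, 'wy': 0.1, 'wz': -5.0}
{'tx': -7.4, 'ty': -0.9, 'tz': -0.9, 'wx': -0.0, 'wy': 0.1, 'wz': -5.0}
{'tx': -7.3, 'ty': -1.6, 'tz': -0.9, 'wx': -0.0, 'wy': 0.1, 'wz': -5.0}
```

```bash
python3 -m creep '[{"tx":-7.5,"ty":-0.5,"tz":0,"wx":0,"wy":0,"wz":-5},{"tx":-7.5,"ty":-1,"tz":0,"wx":0,"wy":0,"wz":-5},{"tx":-7.5,"ty":-1.5,"tz":0,"wx":0,"wy":0,"wz":-5}]' 0 
python3 -c "
from h import *
rep(); c,y=bar(197,16); plan(st(*c,132),y,3)
crop(robot.capture('scene'),195,170,345,310,5,'pics/s17.png')"
```

```text
clock: 16.92
tool_pos: [0.5403, 0.2468, 0.1307]
tool_rot: [-0.0, 0.86, 0.511, -0.001]
contact_force: [0.9, 1.0, 0.0]
opening: 0.007
t 16.925 pos [0.5403 0.2468 0.1307] stand [-127.5   51.3  130.7] yaw 61.5 tilt 0.1 F [0.91 1.05 0.02] open 0.6 q [0.28 0.33 1.58 0.   1.23 0.78]
{'tx': -8.5, 'ty': 0.1, 'tz': -0.4, 'wx': -0.0, 'wy': 0.0, 'wz': -5.5}
{'tx': -8.5, 'ty': -0.7, 'tz': -0.4, 'wx': -0.0, 'wy': 0.0, 'wz': -5.5}
{'tx': -8.4, 'ty': -1.6, 'tz': -0.4, 'wx': -0.0, 'wy': 0.0, 'wz': -5.5}
```

View pics/s17.png

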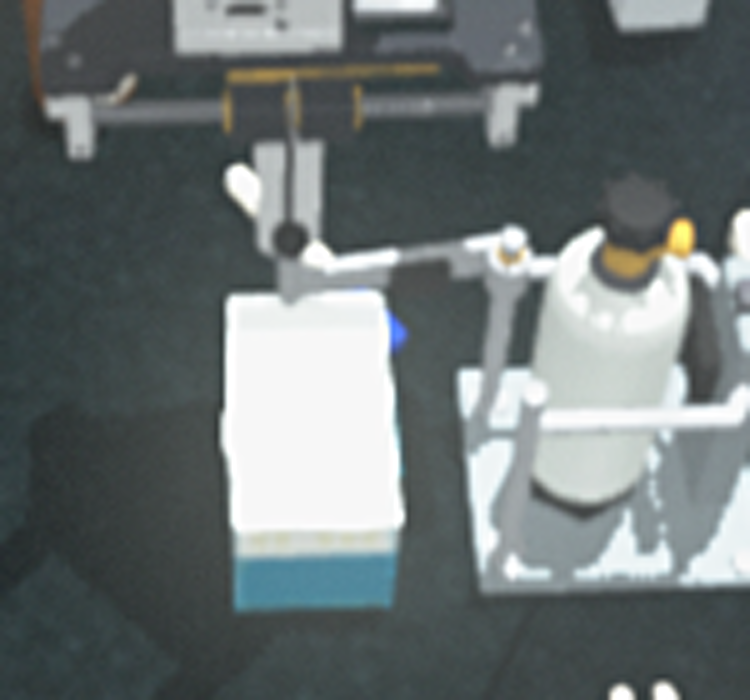

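```bash
python3 -m creep '[{"tx":-8.5,"ty":0,"tz":0,"wx":0,"wy":0,"wz":-5.5},{"tx":-8.5,"ty":-1,"tz":0,"wx":0,"wy":0,"wz":-5.5},{"tx":-8.5,"ty":-1.5,"tz":0,"wx":0,"wy":0,"wz":-5.5}]' 0 
python3 -c "
from h import *
rep(); c,y=bar(215,16); plan(st(*c,132),y,3)"
```

```text
clock: 17.35
tool_pos: [0.5267, 0.2234, 0.132]
tool_rot: [-0.0, 0.775, 0.632, 0.0]
contact_force: [1.3, 0.7, 0.1]
opening: 0.005
t 17.35 pos [0.5267 0.2234 0.132 ] stand [-128.1   24.3  132. ] yaw 78.4 tilt 0.02 F [1.28 0.74 0.1 ] open 0.5 q [0.25 0.29 1.64 0.   1.22 0.45]
{'tx': -9.2, 'ty': 0.2, 'tz': 0.0, 'wx': -0.0, 'wy': -0.0, 'wz': -5.9}
{'tx': -9.1, 'ty': -0.7, 'tz': 0.0, 'wx': -0.0, 'wy': -0.0, 'wz': -5.9}
{'tx': -9.0, 'ty': -1.6, 'tz': 0.0, 'wx': -0.0, 'wy': -0.0, 'wz': -5.9}
```

```bash
python3 -m creep '[{"tx":-9,"ty":0,"tz":0,"wx":0,"wy":0,"wz":-6},{"tx":-9,"ty":-1,"tz":0,"wx":0,"wy":0,"wz":-6},{"tx":-9,"ty":-1.5,"tz":0,"wx":0,"wy":0,"wz":-6}]' 0 
python3 -c "
from h import *
rep(); c,y=bar(232,16); plan(st(*c,132),y,3)"
```

```text
clock: 17.73
tool_pos: [0.5207, 0.1963, 0.1331]
tool_rot: [-0.0, 0.663, 0.748, 0.001]
contact_force: [-0.3, 0.9, -1.0]
opening: 0.008
t 17.725 pos [0.5207 0.1963 0.1331] stand [-120.2   -2.3  133.1] yaw 96.9 tilt 0.13 F [-0.27  0.87 -1.03] open 0.7 q [0.2  0.26 1.68 0.   1.21 0.08]
{'tx': -9.1, 'ty': 0.0, 'tz': 0.3, 'wx': 0.0, 'wy': -0.0, 'wz': -5.4}
{'tx': -9.0, 'ty': -0.8, 'tz': 0.3, 'wx': 0.0, 'wy': -0.0, 'wz': -5.4}
{'tx': -8.9, 'ty': -1.7, 'tz': 0.4, 'wx': 0.0, 'wy': -0.0, 'wz': -5.4}
```

```bash
python3 -m creep '[{"tx":-9,"ty":0,"tz":0,"wx":0,"wy":0,"wz":-5.4},{"tx":-9,"ty":-1,"tz":0.5,"wx":0,"wy":0,"wz":-5.4},{"tx":-9,"ty":-1.5,"tz":0.5,"wx":0,"wy":0,"wz":-5.4}]' 0 
python3 -c "
from h import *
rep(); c,y=bar(248,16); plan(st(*c,132),y,3)
crop(robot.capture('scene'),225,190,375,330,5,'pics/s18.png')"
```

```text
clock: 18.1
tool_pos: [0.5233, 0.1688, 0.1332]
tool_rot: [0.0, 0.549, 0.836, 0.002]
contact_force: [-1.1, -0.2, -0.5]
opening: 0.006
t 18.1 pos [0.5233 0.1688 0.1332] stand [-104.7  -25.1  133.2] yaw 113.4 tilt 0.25 F [-1.15 -0.18 -0.46] open 0.6 q [ 0.15  0.24  1.69  0.    1.2  -0.26]
{'tx': -8.5, 'ty': -0.1, 'tz': 0.4, 'wx': 0.1, 'wy': -0.0, 'wz': -5.2}
{'tx': -8.4, 'ty': -0.9, 'tz': 0.4, 'wx': 0.1, 'wy': -0.0, 'wz': -5.2}
{'tx': -8.3, 'ty': -1.6, 'tz': 0.4, 'wx': 0.1, 'wy': -0.0, 'wz': -5.2}
```

View pics/s18.png

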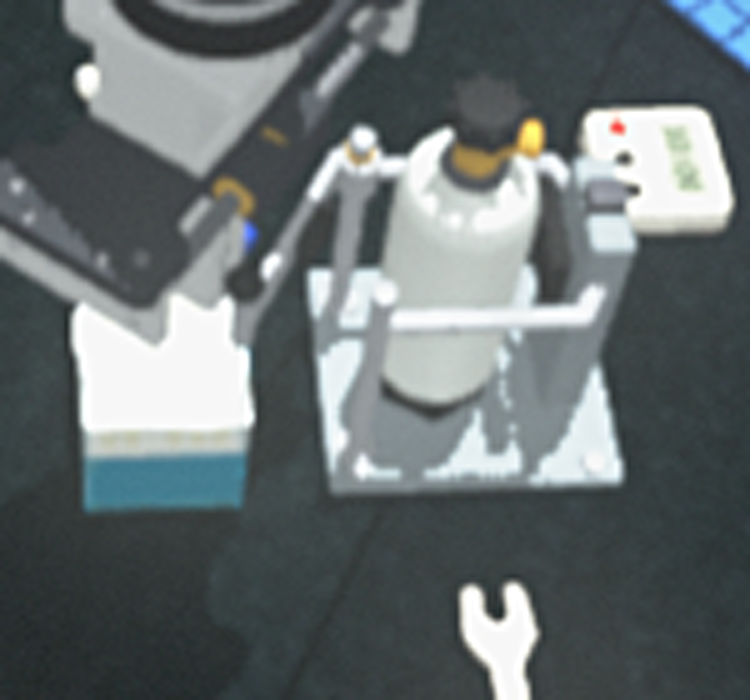

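```bash
python3 -m creep '[{"tx":-8.5,"ty":0,"tz":0,"wx":0,"wy":0,"wz":-5.2},{"tx":-8.5,"ty":-1,"tz":0.5,"wx":0,"wy":0,"wz":-5.2},{"tx":-8.5,"ty":-1.5,"tz":0.5,"wx":0,"wy":0,"wz":-5.2}]' 0 
python3 -c "
from h import *
rep(); c,y=bar(260,16); plan(st(*c,132),y,3)"
```

```text
clock: 18.52
tool_pos: [0.5327, 0.1444, 0.133]
tool_rot: [0.001, 0.429, 0.904, 0.002]
contact_force: [0.4, 0.3, -0.1]
opening: 0.005
t 18.525 pos [0.5327 0.1444 0.133 ] stand [-84.6 -41.8 133. ] yaw 129.2 tilt 0.28 F [ 0.41  0.28 -0.1 ] open 0.5 q [ 0.11  0.25  1.69  0.    1.2  -0.58]
{'tx': -6.2, 'ty': -0.2, 'tz': 0.3, 'wx': 0.1, 'wy': 0.0, 'wz': -3.9}
{'tx': -6.2, 'ty': -0.6, 'tz': 0.3, 'wx': 0.1, 'wy': 0.0, 'wz': -3.9}
{'tx': -6.1, 'ty': -1.0, 'tz': 0.3, 'wx': 0.1, 'wy': 0.0, 'wz': -3.9}
```

```bash
python3 -m creep '[{"tx":-6,"ty":0,"tz":0,"wx":0,"wy":0,"wz":-3.9},{"tx":-6,"ty":-0.5,"tz":0.5,"wx":0,"wy":0,"wz":-3.9},{"tx":-5,"ty":-1,"tz":0.5,"wx":0,"wy":0,"wz":-3.9}]' 0 
python3 -c "
from h import *
rep(); c,y=bar(264.6,16); plan(st(*c,132),y,3)
S=robot.capture('scene'); crop(S,225,190,375,330,5,'pics/s19.png'); print((proj(S,st(-44.5,-53,137))-[225,190]+.5)*5-.5)"
```

```text
clock: 18.9
tool_pos: [0.5425, 0.131, 0.1327]
tool_rot: [0.001, 0.334, 0.942, 0.003]
contact_force: [-0.1, 1.6, 0.4]
opening: 0.004
t 18.9 pos [0.5425 0.131  0.1327] stand [-69.5 -48.9 132.7] yaw 140.9 tilt 0.31 F [-0.12  1.57  0.36] open 0.4 q [ 0.08  0.26  1.67  0.    1.2  -0.81]
{'tx': -3.1, 'ty': -0.3, 'tz': 0.2, 'wx': 0.1, 'wy': 0.0, 'wz': -1.6}
{'tx': -3.1, 'ty': -0.4, 'tz': 0.2, 'wx': 0.1, 'wy': 0.0, 'wz': -1.6}
{'tx': -3.1, 'ty': -0.5, 'tz': 0.2, 'wx': 0.1, 'wy': 0.0, 'wz': -1.6}
[370.93351897 321.73519389]
```

View pics/s19.png

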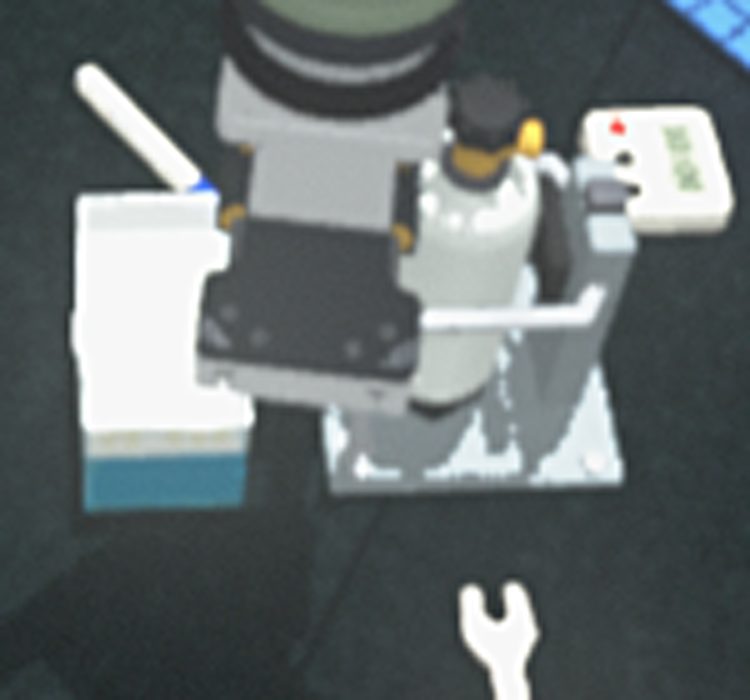

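```bash
python3 -m creep '[{"tx":-3,"ty":0,"tz":0,"wx":0,"wy":0,"wz":-1.6},{"tx":-3,"ty":-0.5,"tz":0,"wx":0,"wy":0,"wz":-1.6},{"tx":-2,"ty":-0.5,"tz":0,"wx":0,"wy":0,"wz":-1.6}]' 0 
python3 -m creep '[{"tx":-1.5,"ty":0,"tz":0,"wx":0,"wy":0,"wz":-1.6}]' 0
python3 -c "
from h import *
rep()"
```

```text
clock: 19.32
tool_pos: [0.5479, 0.1253, 0.1327]
tool_rot: [0.0, 0.294, 0.956, 0.003]
contact_force: [-1.6, 2.2, 0.1]
opening: 0.003
clock: 19.45
tool_pos: [0.548, 0.125, 0.1325]
tool_rot: [-0.001, 0.279, 0.96, 0.003]
contact_force: [-4.3, 2.6, 2.6]
opening: 0.006
t 19.45 pos [0.548  0.125  0.1325] stand [-61.8 -51.5 132.5] yaw 147.5 tilt 0.34 F [-4.26  2.55  2.6 ] open 0.5 q [ 0.07  0.27  1.66  0.01  1.21 -0.94]
```

```bash
python3 -m creep '[{"tx":-1.5,"ty":0,"tz":0,"wx":0,"wy":0,"wz":-1},{"tx":-1.5,"ty":0,"tz":0,"wx":0,"wy":0,"wz":-1}]' 0
python3 -c "
from h import *
rep()"
python3 -m creep '[{"tx":8,"ty":0,"tz":0,"wx":0,"wy":0,"wz":0},{"tx":30,"ty":0,"tz":0,"wx":0,"wy":0,"wz":0},{"tx":40,"ty":0,"tz":-30,"wx":0,"wy":0,"wz":0},{"tx":60,"ty":0,"tz":-30,"wx":0,"wy":0,"wz":0},{"tx":0,"ty":0,"tz":0,"wx":0,"wy":0,"wz":0}]' 0
python3 -c "
from h import *
rep(); S=robot.capture('scene');T=robot.capture('top'); crop(S,225,190,375,330,5,'pics/s20.png');crop(T,260,130,380,250,5,'pics/t20.png'); print((proj(S,st(-44.5,-53,137))-[225,190]+.5)*5-.5,(proj(T,st(-44.5,-53,137))-[260,130]+.5)*5-.5)"
```

```text
clock: 19.7
tool_pos: [0.5479, 0.1247, 0.1325]
tool_rot: [-0.004, 0.261, 0.965, 0.003]
contact_force: [-5.1, 2.4, 3.3]
opening: 0.004
t 19.7 pos [0.5479 0.1247 0.1325] stand [-61.7 -51.8 132.5] yaw 149.7 tilt 0.58 F [-5.15  2.4   3.25] open 0.4 q [ 0.06  0.27  1.66  0.01  1.22 -0.98]
clock: 20.32
tool_pos: [0.4326, 0.1923, 0.193]
tool_rot: [0.0, 0.262, 0.965, 0.003]
contact_force: [0.2, -0.3, 0.6]
opening: 0.005
t 20.325 pos [0.4326 0.1923 0.193 ] stand [-195.4  -48.4  193. ] yaw 149.7 tilt 0.34 F [ 0.16 -0.31  0.58] open 0.5 q [ 0.23  0.01  1.82  0.01  1.31 -0.81]
[370.93351897 321.73519389] [411.37080031 346.39619755]
```

View pics/s20.png

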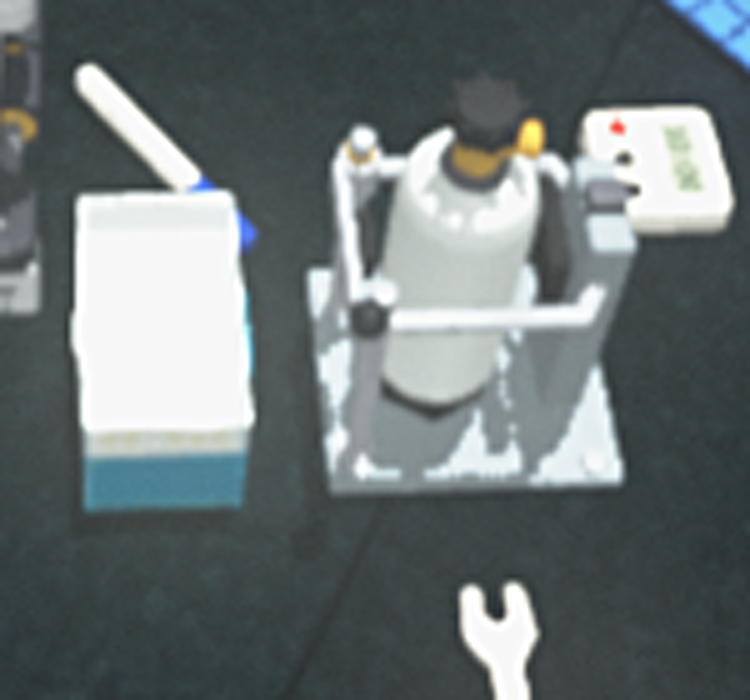

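View pics/t20.png

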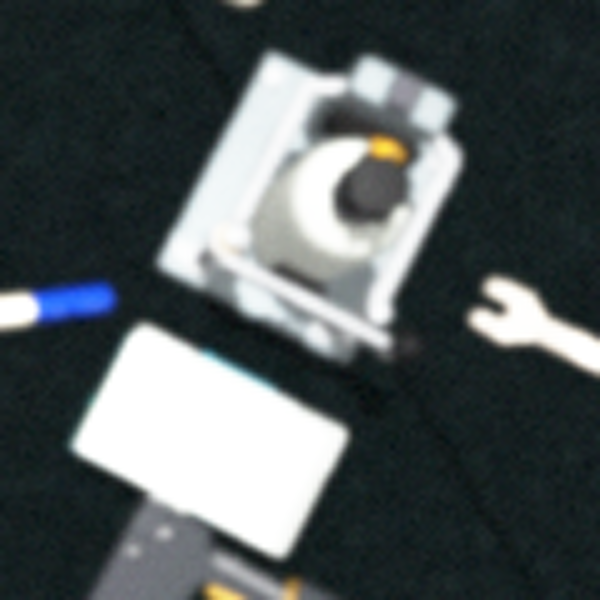

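Run:
```python
from h import *
T=robot.capture("top");S=robot.capture("scene")
a=cv2.imread('pics/s12.png').astype(int);b=cv2.imread('pics/s20.png').astype(int)
print("bottle diff",np.abs(a-b)[70:400,430:540].mean())
t=lambda U,V:((U+.5)/5-.5+260,(V+.5)/5-.5+130)
s=lambda U,V:((U+.5)/5-.5+225,(V+.5)/5-.5+190)
p,e=tri(T,t(407,345),S,s(370,318)); q=tost(p); print(q,e,"bar rad",np.radians(264.6-np.degrees(np.arctan2(q[1]-37,q[0]+36))%360))
robot.hand_in()
```

```text
bottle diff 7.915867768595041
[-44.67487058 -51.08890032 136.52820332] 0.0001926684627266983 bar rad 0.003914299180298281
the job is handed in; nothing more can be done
```

I finished all the steps in order and handed the job in at about 20.5 s on the clock. `hand_in()` gives no verdict, so the checks below are my own measurements.

- **Spanner:** I gripped it by the shank outside the plate and drew it out under the side rod. I set it on the worktop about 4 cm clear of the stand, and the pictures showed it lying free.
- **Bottle:** I pushed the valve knob towards the stand's back with the fingers, and at about 13 degrees the bottle dropped onto its foot by itself. I backed the fingers off and waited more than a second. The knob then measured within about 2 mm of over the seat, with an apparent height of 203 mm against 198 mm expected. That reading took the two views as agreeing; each view alone put the knob 2 to 6 mm off the seat.
- **Bar:** I swung it round with the closed fingers until it stopped hard against the post at about 6 N. Its knob triangulated to stand (-44.7, -51.1, 136.5) mm, which is about 0.004 rad from shut.

**Checks that went wrong or disagreed:**
- The first push on the bar drifted about 20 mm upwards with a slight tilt. I backed off, corrected the height and repeated it, and it then went cleanly.
- The before/after picture difference over the bottle was 7.9 grey levels, against 1.4 between two still frames earlier. The bottle looked unmoved by eye, so I put this down to shadows and the arm's new position, but I did not check it further.
- The tip box looked unmoved in the last pictures. I did not check the brown bottles in the final pictures; the arm was not seen to touch them.

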